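# Put the parking tags away in their box and close it

### The job

Put the parking tags away: lift the whole stack of three out of the steel cradle by its short ends and set it down, still stacked, on the round cork pad. Let go, take the stack again by its long sides and tilt it as one stack into the black box, one end going down under the lip first, until all three tags lie flat on the box's floor. Then fit the loose black lid over the box's two pins until it sits fully home, and leave the other things on the shelf where they are.

Things in the scene. Friction and masses are not known exactly. Their poses are not given: they have to be found in the camera images.
- tag_low_c (a point): parking tag, grey rigid plastic plate 66 x 46 x 8 mm, 35 g or so, rounded edges, white label panel and dark slot mark flush on both faces; this point is the centre of the plate, x along its 66 mm length, y along its 46 mm width, z through its thickness. This is the lowest of the stack of three (24 mm high together); they rest on one another and are not joined.
- tag_mid_c (a point): parking tag, grey rigid plastic plate 66 x 46 x 8 mm, 35 g or so, rounded edges, white label panel and dark slot mark flush on both faces; this point is the centre of the plate, x along its 66 mm length, y along its 46 mm width, z through its thickness. The middle one: its centre is the centre of the whole stack.
- tag_top_c (a point): parking tag, grey rigid plastic plate 66 x 46 x 8 mm, 35 g or so, rounded edges, white label panel and dark slot mark flush on both faces; this point is the centre of the plate, x along its 66 mm length, y along its 46 mm width, z through its thickness. The uppermost one.
- cradle: fixed stainless steel channel, 54 mm long (x) x 59 mm wide (y), origin at the centre of its underside. Floor 8 mm thick; two side walls 4 mm thick along x, 51 mm apart inside, tops 28 mm up; ends open. The stack lies in it, its length along x, floor to 32 mm up, standing out 6 mm past each open end: only its 46 mm wide ends can be reached by fingers.
- pad: fixed round cork pad, 110 mm diameter, 4 mm thick, origin at the centre of its underside: the bare place to set the stack down.
- tokenbox: fixed black plastic box, 108 (x) x 59 (y) mm, origin at the centre of its underside, half-way between its pins. Pocket for the tags: 70 mm long (x -42 to +28 mm), 51 wide, floor 8 mm up (a strip 40 mm wide, narrower than the tags). Long sides open to fingers but for corner pieces 4 mm thick: x -42 to -31 mm, 37 mm high, and x 20 to 42 mm, 16 mm high.
- box_pocket (a point): middle of the pocket's floor in the black box (box x = -7 mm, 8 mm up), axes as the box's: the lowest tag's underside ends here. The opening between lip and sill is 63 mm, shorter than a tag (66 mm), so the stack goes in only tilted about its y, some 0.28 rad: its -x end down and slid under the lip to the end wall, then the other end lowered past the sill.
- box_lip (a point): middle of the lip's lower inner edge (box x = -35 mm, 37 mm up). The lip juts 7 mm over the pocket from a full-width end wall (box x -54 to -42 mm, top 41 mm up); 29 mm of free height below it over the floor.
- box_sill (a point): middle of the sill's inner top edge (box x = +28 mm, 12 mm up), at the end across from the lip: upright from the floor to here, then sloping out at 45 degrees to 16 mm up at box x = 32 mm, level to x = 42 mm, where a post 30 mm wide (x 42 to 54 mm, top 41 mm up) stands.
- pin_a (a point): tip of the steel pin on the lipped end wall, box x = -48 mm, y = 0, 51 mm up: 6 mm diameter, stands 10 mm above the wall's top, tapered tip.
- pin_b (a point): tip of the other, equal pin, on the post at box x = +48 mm, y = 0, 51 mm up.
- lid_grip (a point): handle centre of the loose black lid (about 90 g), lying flat: plate 116 (x) x 52 (y) x 6 mm, two 9 mm through holes at x = -48 and +48 mm, y = 0; handle block 44 (x) x 12 (y) x 26 mm high on its middle. This point is 19 mm above the plate's underside. Goes on either way round; home, its underside is 41 mm (this point 60 mm) above the box's underside.
- clip_a: bystander: silver bicycle clip, an open ring of 9 mm bar about 70 mm across, lying flat among the task's things; origin at the middle of the ring on the shelf.
- clip_b: bystander: the other silver bicycle clip, alike, nearer the robot.
- vase: bystander: small glass vase, 72 mm wide, 115 mm tall; origin under its foot.
- torch: bystander: black pocket torch 125 mm long, 36 mm thick, lying down.
- glassescase: bystander: grey spectacle case 160 x 65 x 42 mm, origin at the centre of its underside.
Things that resemble listed ones, but are neither listed nor needed, are in the scene too. Leave any purple look-alike of the tokenbox alone. Leave any green look-alike of the part that bears tag_top_c alone.

How it is judged:
By the outcome, as a careful person would: the job done as asked, in the order asked, and still so for the second after the job is handed in, with the robot touching nothing.
It also fails if it takes over 69 s, if anything falls off the work surface, if the arm or the gripper's body presses on something with over 40 N, if the wrist force passes 120 N, or if a joint passes its speed limit or range.

### The arm

A 6-joint arm with a two-finger parallel gripper is mounted at the origin on the work surface. World frame = base frame: x ahead of the robot, y to its left, z up, the work surface at z = 0. Lengths are in m, angles in degrees, forces in N, time in s.
With the tool pointing down it reaches from about 0.4 to 0.825 m from the base axis. Payload 7 kg.
Tool frame: the origin (TCP) lies where the fingers leave the gripper's body, on its centre line; the fingertips stand 66 mm ahead of it and the grasp point (between the pads) lies 47 mm ahead of it; z points along the fingers, y is the direction in which the jaws open and shut (so a half turn about z gives the same grasp; the last joint's range is limited). The gripper opens to 88 mm and grips with 3 to 60 N. Pads are 19 mm wide; open, the fingers measure 130 mm over their backs; the gripper's body (78 mm by 193 mm) begins 47 mm behind the grasp point.
Start: joints at [92.137, 20.546, 0.682, 0, -70.136, -16.507], TCP at [0.168, 0.654, 0.292] pointing down, gripper open.
Joint ranges: [-176.03, 176.03], [-82.01, 121.73], [-58.28, 71.71], [-173.87, 95.51], [-174.79, -0.11], [-173.66, 173.66]. Speed limits (degrees/s): [136.94, 136.94, 172.46, 180, 180, 180].

### API

Orientations are given as [roll, pitch, yaw] about the fixed x, y, z axes, in that order (R = Rz(yaw) Ry(pitch) Rx(roll)).
In Python, from plant import get_obs, snapshot, close_job gives the robot as it stands.
- The arm moves only by the tool play_rows, never from a script. Its argument "series" is a list of rows, each a list of 5 numbers: the opening in per cent of the stroke, from 0 (shut) to 100 (fully open), then the shift along the tool's x, y, z in m, then the turn about the tool's z in degrees. In form: [[jaw, dx, dy, dz, spin], ...]. A call has 1 to 10 rows; each row is the pose to reach, as a shift and turn from the pose commanded when the call began, along the tool's axes at that moment; what a row does not reach only later rows make up. A row lasts 1/10 s, in which the tool goes at most 50 mm and 8.59 degrees, less where a joint would pass 70% of its speed; a pose out of reach is approached as far as the arm can. A call with a gripper value outside its range is refused whole. The fingers move at their own pace and stop on an object; the grip force is fixed at half the most. Time passes only in rows, so rows that repeat a pose let the fingers close. It gives the time, the measured TCP pose, the force and the opening at its end, in the units of the state.
- get_obs(): the state, without advancing time (a new reading comes with each control period).
- snapshot(name): name is "side" or "top" or "wrist"; returns a dict with "frame" (420x560x3 uint8, red, green, blue), "z_map" (420x560 float32, m along the optical axis (not along the pixel's ray), 0 where there is no reading), "mtx" (3x3 intrinsics, pixels), "D" ([k1, k2, p1, p2, k3] as OpenCV has them; the pictures are not rectified), "camera_from_world" (4x4, takes a point from world to camera coordinates); the wrist camera has in their place "tool_from_camera" (4x4, takes a point from camera to tool coordinates, whose origin is the TCP and whose axes are the flange's). Camera axes: x right, y up, looking along -z (the intrinsics and any distortion apply to the point x, -y, -z); pixel columns grow to the right and rows downward; lengths in m; the calibration is good to about 2 mm. A picture is of the moment at which its call begins: read the wrist's pose just before it.
- close_job(): hands the job in, once; it reports no verdict.
The state is a dict: "clock": time; "joint_pos": joint angles; "qvel": joint speeds; "tau": joint torques, N m; "tool_pos": TCP position; "orientation": TCP orientation; "force": force on the tool from outside, world axes, zero at the start; "moment": the same for the moment, N m; "opening": finger opening in m.
Only numpy, scipy, OpenCV 4.12 (cv2) and the standard library are available. Lean on these libraries where they do the work, as an engineer would, in place of code of your own. Each camera call takes 0.05 s, during which the arm holds its last target.

## Working session

There is one attempt and no reset: what is moved stays moved. The work goes in short steps, Python scripts to look and compute and a tool call to move; the robot and the scene stay as the last step left them, time stands still between calls to the robot, and variables do not carry over. Pictures are saved under pics/ and viewed, and the job is handed in when it is done.

Besides the shell and the picture viewer there is one more tool, called after ">>>" as a command line: name --pt "numbers of a row" for each row, then --argument value for the rest. play_rows: Moves the arm, as the interface text tells. Its arguments: {"type":"object","properties":{"series":{"type":"array"}},"required":["series"]}

```bash
ls; mkdir -p pics; cat > h.py <<'E'
import numpy as np, cv2, json
from scipy.spatial.transform import Rotation as R
from plant import get_obs, snapshot, close_job
def toolT(o):
    T=np.eye(4);T[:3,:3]=R.from_euler('xyz',o['orientation'],degrees=True).as_matrix();T[:3,3]=o['tool_pos'];return T
def snap(name):
    o=get_obs(); s=snapshot(name)
    if name=='wrist': s['wfc']=toolT(o)@np.array(s['tool_from_camera'])
    else: s['wfc']=np.linalg.inv(np.array(s['camera_from_world']))
    return s
def cloud(s):
    z=s['z_map'];h,w=z.shape
    u,v=np.meshgrid(np.arange(w),np.arange(h))
    p=cv2.undistortPoints(np.stack([u,v],-1).reshape(-1,1,2).astype(np.float64),np.array(s['mtx']),np.array(s['D'])).reshape(h,w,2)
    c=np.stack([p[...,0]*z,-p[...,1]*z,-z,np.ones_like(z)],-1)
    W=(c@s['wfc'].T)[...,:3]; W[z==0]=np.nan
    return W
def save(n,im): cv2.imwrite('pics/'+n+'.png',cv2.cvtColor(im,cv2.COLOR_RGB2BGR))
def store(n,s): np.savez(''+n+'.npz',frame=s['frame'],W=cloud(s),wfc=s['wfc'],mtx=s['mtx'],D=s['D'])
E
python3 - <<'E'
from h import *
print(get_obs())
for n in ['side','top','wrist']:
    s=snap(n); save(n+'0',s['frame']); store(n+'0',s); print(n,np.round(s['wfc'],3).tolist(),s['mtx'],s['D'])
E
```

```text
pics
{'clock': 0.0, 'joint_pos': array([ 9.21377192e+01,  2.05919270e+01,  6.36440957e-01, -2.03259855e-02,
       -7.01362742e+01, -1.65048673e+01]), 'qvel': array([ 0.09913492, -0.02942143, -0.03827432, -0.03373665,  0.00269157,
        0.00332444]), 'tau': array([-8.07803626e-04, -5.82713842e+01,  2.93068850e+01,  6.99778005e+00,
        7.14774389e-03, -1.51418249e-04]), 'tool_pos': array([0.16743457, 0.65352994, 0.29123666]), 'orientation': array([ 1.79906592e+02, -7.75075357e-03, -1.43740635e+01]), 'force': array([-0.01252424, -0.98114208,  0.15625388]), 'moment': array([-0.03439781, -0.00893474,  0.06314057]), 'opening': 0.08734869182832855}
side [[-0.942, 0.206, -0.266, 0.186], [-0.336, -0.545, 0.768, 0.913], [0.013, 0.812, 0.583, 0.776], [0.0, 0.0, 0.0, 1.0]] [[453.14732054   0.         273.47442065]
 [  0.         453.14732054 206.69331613]
 [  0.           0.           1.        ]] [0.04097634 0.         0.         0.         0.        ]
top [[-0.006, 0.998, -0.067, 0.409], [-1.0, -0.006, 0.005, 0.014], [0.005, 0.067, 0.998, 1.511], [0.0, 0.0, 0.0, 1.0]] [[428.87143056   0.         282.21315305]
 [  0.         428.87143056 205.34916127]
 [  0.           0.           1.        ]] [0.04771583 0.         0.         0.         0.        ]
wrist [[-0.248, 0.935, 0.255, 0.235], [-0.969, -0.24, -0.064, 0.636], [0.001, -0.262, 0.965, 0.384], [0.0, 0.0, 0.0, 1.0]] [[312.4929262    0.         280.83154404]
 [  0.         312.4929262  204.64622203]
 [  0.           0.           1.        ]] [-0.03027984  0.          0.          0.          0.        ]
```

View pics/side0.png

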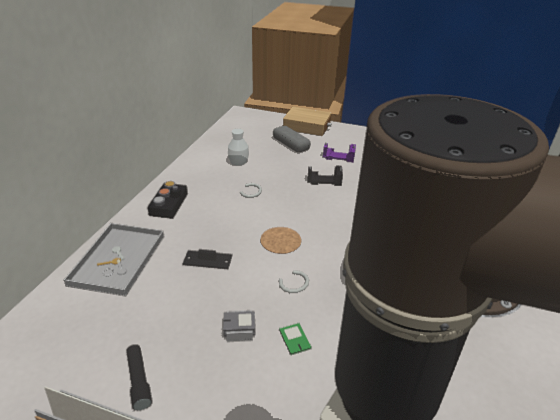

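View pics/top0.png

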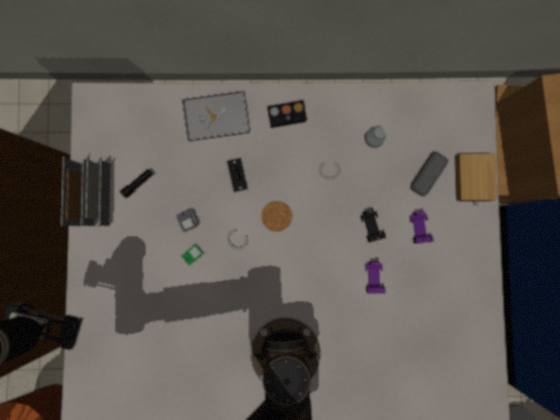

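View pics/wrist0.png

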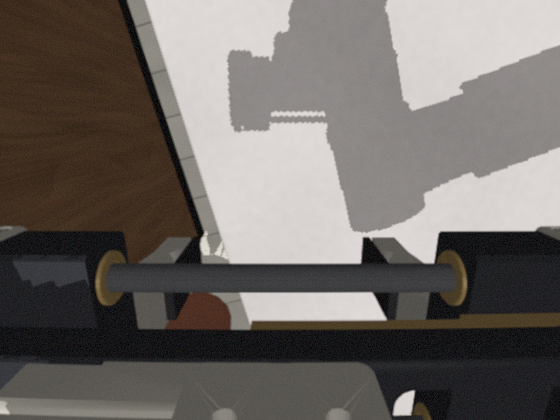

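```bash
python3 - <<'E'
from h import *
d=np.load('top0.npz');W=d['W'];f=d['frame']
for n,(u,v) in dict(cradle=(188,219),green=(193,254),clip=(238,238),pad=(277,216),lid=(237,175),box=(373,225),purp=(421,227),p2=(375,277),clip2=(330,170)).items(): print(n,np.round(W[v,u],3))
def crop(f,c,r,k): 
    u,v=c; return cv2.resize(f[v-r:v+r,u-r:u+r],None,fx=k,fy=k,interpolation=cv2.INTER_CUBIC)
im=np.hstack([crop(f,(188,219),25,8),crop(f,(373,225),25,8)])
save('topcrops',im)
s=np.load('side0.npz');f=s['frame']
im=np.vstack([np.hstack([crop(f,(239,324),35,5),crop(f,(325,177),35,5)]),np.hstack([crop(f,(208,259),35,5),crop(f,(281,240),35,5)])])
save('sidecrops',cv2.resize(im,(600,600)))
E
```

```text
cradle [0.463 0.331 0.031]
green [0.342 0.317 0.008]
clip [ 0.396  0.162 -0.004]
pad [0.472 0.025 0.006]
lid [0.614 0.162 0.035]
box [ 0.438 -0.31   0.01 ]
purp [ 0.43  -0.475  0.014]
p2 [ 0.258 -0.314  0.004]
clip2 [ 0.634 -0.164  0.001]
```

View pics/topcrops.png

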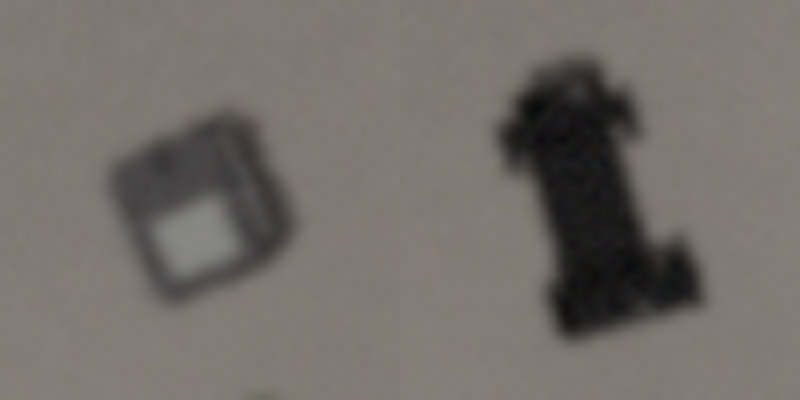

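View pics/sidecrops.png

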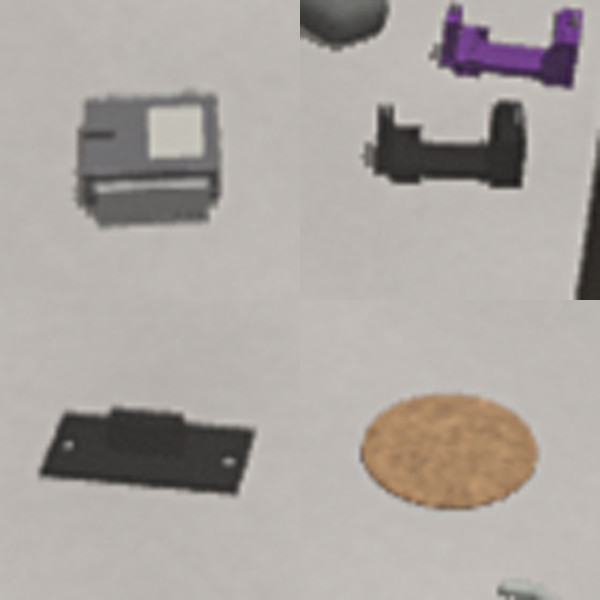

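The side view shows the grey stack in the steel cradle at (239,324), with the green look-alike tag at (295,338) to be left alone. The cork pad is at (281,240) and the lid at (208,259). The black box is at (325,177), with its lip end on the right, nearer the robot. Two purple look-alikes are at top-view (421,227) and (375,277). The crops confirm the grey and black ones are the parts meant, so I'll move over the cradle.

>>> play_rows --pt "100 0.367 0.239 0.04 55.6" --pt "100 0.367 0.239 0.04 55.6" --pt "100 0.367 0.239 0.04 55.6" --pt "100 0.367 0.239 0.04 55.6" --pt "100 0.367 0.239 0.04 55.6" --pt "100 0.367 0.239 0.04 55.6" --pt "100 0.367 0.239 0.04 55.6" --pt "100 0.367 0.239 0.04 55.6" --pt "100 0.367 0.239 0.04 55.6" --pt "100 0.367 0.239 0.04 55.6"

```text
clock: 1.15
tool_pos: [0.4657, 0.3276, 0.2513]
orientation: [179.9, -0.1, -70.2]
force: [-0.5, 0.3, 0.2]
opening: 0.0876
```

```bash
python3 - <<'E'
from h import *
o=get_obs();print(o['clock'],o['tool_pos'],o['orientation'],o['joint_pos'],np.abs(o['qvel']).max())
for n in ['wrist','side']:
    s=snap(n); save(n+'1',s['frame']); store(n+'1',s)
E
```

```text
1.15 [0.4656871  0.32761339 0.25129856] [ 1.79911208e+02 -6.87435210e-02 -7.02201990e+01] [ 5.48151842e+01  1.24760009e+01 -1.62016488e+01  6.04946951e-03
 -6.14345174e+01 -3.50383343e+01] 3.8323662923495516
```

View pics/wrist1.png

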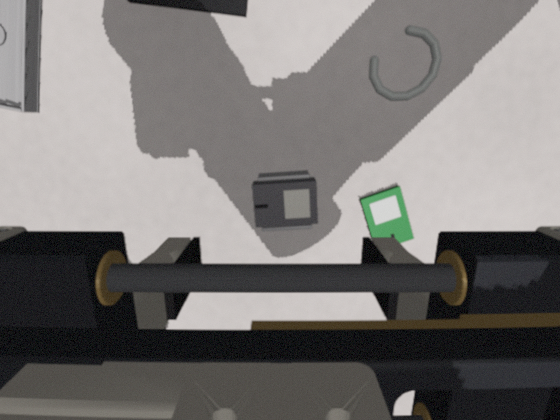

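The wrist view shows the stack at (285,203) in the cradle. The green tag is at (387,213) and the clip ring at (405,62), both outside the finger paths. Next I measure the stack.

```bash
cat >> h.py <<'E'
def rect(W,c,r,z0,z1,show=True):
    m=(np.hypot(W[...,0]-c[0],W[...,1]-c[1])<r)&(W[...,2]>z0)&(W[...,2]<z1)
    P=W[m]
    rc=cv2.minAreaRect((P[:,:2]*1e4).astype(np.float32))
    pts=cv2.boxPoints(rc)/1e4
    e1=pts[1]-pts[0];e2=pts[2]-pts[1]
    L=e1 if np.linalg.norm(e1)>np.linalg.norm(e2) else e2
    if show: print('n',len(P),'ctr',np.round(np.array(rc[0])/1e4,4),'size mm',np.round(np.array(rc[1])/10,1),'long yaw',round(np.degrees(np.arctan2(L[1],L[0])),1),'z med',np.round(np.median(P[:,2]),4),'mean',np.round(P[:,:2].mean(0),4))
    return P,rc
E
python3 - <<'E'
from h import *
for n in ['wrist1','side1']:
    W=np.load(n+'.npz')['W']
    print(n,[ (np.round(W[v,u],4)) for (u,v) in ([(275,195),(300,205),(230,215)] if n=='wrist1' else [(239,322),(250,320),(281,240)])])
    rect(W,(.46,.331),.06,.026,.045)
    W2=W[np.abs(W[...,2])<.01]; 
    m=(np.hypot(W[...,0]-.46,W[...,1]-.331)<.15)&(np.abs(W[...,2])<.01); print('table z',np.median(W[m][:,2]))
W=np.load('side1.npz')['W'];f=np.load('side1.npz')['frame'].astype(int)
hsv=cv2.cvtColor(f.astype(np.uint8),cv2.COLOR_RGB2HSV)
m=(hsv[...,0]>5)&(hsv[...,0]<25)&(hsv[...,1]>80)&(np.hypot(W[...,0]-.47,W[...,1]-.025)<.1)
P=W[m];print('pad',cv2.minEnclosingCircle((P[:,:2]*1000).astype(np.float32)),np.median(P,0),P.mean(0))
E
```

```text
wrist1 [array([0.4693, 0.3335, 0.032 ]), array([0.4413, 0.3349, 0.0315]), array([0.5081, 0.3804, 0.0009])]
n 3196 ctr [0.457  0.3387] size mm [65.9 59.3] long yaw 23.8 z med 0.0324 mean [0.4573 0.3376]
table z 0.0005185771847721343
side1 [array([0.455 , 0.3437, 0.0315]), array([0.4351, 0.332 , 0.033 ]), array([0.3712, 0.3363, 0.2711])]
n 672 ctr [0.4575 0.3383] size mm [65.8 62.8] long yaw 23.3 z med 0.0312 mean [0.4566 0.3404]
table z -0.0001494464014748509
pad ((467.74078369140625, 30.322967529296875), 53.57880783081055) [0.44887821 0.03635823 0.00410954] [0.4496281  0.03562978 0.00408935]
```

>>> play_rows --pt "100 -0.0132 0.0045 0.04 -3.7" --pt "100 -0.0132 0.0045 0.08 -3.7" --pt "100 -0.0132 0.0045 0.11 -3.7" --pt "100 -0.0132 0.0045 0.14 -3.7" --pt "100 -0.0132 0.0045 0.16 -3.7" --pt "100 -0.0132 0.0045 0.1735 -3.7" --pt "100 -0.0132 0.0045 0.1735 -3.7" --pt "60 -0.0132 0.0045 0.1735 -3.7" --pt "60 -0.0132 0.0045 0.1735 -3.7" --pt "60 -0.0132 0.0045 0.1735 -3.7"

```text
clock: 2.25
tool_pos: [0.4553, 0.3427, 0.0799]
orientation: [-179.9, 0.1, -66.3]
force: [0.1, 0.0, -1.0]
opening: 0.0694
```

>>> play_rows --pt "60 0 0 0 0" --pt "60 0 0 0 0"

```text
clock: 2.45
tool_pos: [0.4553, 0.3426, 0.0797]
orientation: [-179.9, 0.0, -66.3]
force: [-1.8, 0.4, 6.1]
opening: 0.0658
```

```bash
python3 - <<'E'
from h import *
o=get_obs();print(o['clock'],o['tool_pos'],o['orientation'],o['opening'],o['force'],o['moment'],np.abs(o['qvel']).max())
E
```

```text
2.45 [0.45530406 0.34258116 0.07973207] [-1.79913160e+02  4.93288648e-02 -6.62629157e+01] 0.065830791486012 [-1.79335036  0.35254112  6.14775935] [0.1427389  0.85517309 0.02289974] 0.08325061690068115
```

Gripped, but measured 4 mm off-centre and 3 mm high because the arm hadn't settled. I'll reopen, correct, and regrip.

>>> play_rows --pt "100 0 0 0 0" --pt "100 0 0 0 0" --pt "100 0.0044 0 0 0" --pt "100 0.0044 0 0.003 0" --pt "100 0.0044 0 0.003 0" --pt "60 0.0044 0 0.003 0" --pt "60 0.0044 0 0.003 0" --pt "60 0.0044 0 0.003 0" --pt "60 0.0044 0 0.003 0" --pt "60 0.0044 0 0.003 0"

```text
clock: 3.45
tool_pos: [0.4568, 0.3382, 0.0757]
orientation: [-180.0, 0.0, -66.3]
force: [0.7, -0.1, -1.8]
opening: 0.0657
```

>>> play_rows --pt "60 0 0 -0.01 0" --pt "60 0 0 -0.03 0" --pt "60 0 0 -0.06 0" --pt "60 0 0 -0.09 0" --pt "60 0 0 -0.09 0"

```text
clock: 3.95
tool_pos: [0.4583, 0.3398, 0.1707]
orientation: [-179.6, 0.2, -66.2]
force: [0.2, 1.7, -1.5]
opening: 0.0655
```

```bash
python3 - <<'E'
from h import *
W=np.load('side0.npz')['W'];f=np.load('side0.npz')['frame']
hsv=cv2.cvtColor(f,cv2.COLOR_RGB2HSV)
m=(hsv[...,0]>5)&(hsv[...,0]<25)&(hsv[...,1]>70)&(np.hypot(W[...,0]-.47,W[...,1]-.025)<.1)
P=W[m];print('pad',cv2.minEnclosingCircle((P[:,:2]*1000).astype(np.float32)),P.mean(0))
s=snap('side');save('side2',cv2.resize(s['frame'][120:400,150:450],None,fx=2.5,fy=2.1));store('side2',s);o=get_obs();print(o['tool_pos'],o['opening'],o['force'])
E
```

```text
pad ((471.2428283691406, 28.15064811706543), 55.249942779541016) [0.47069846 0.03084965 0.00421944]
[0.45746394 0.33905379 0.16852621] 0.06602729334807837 [-0.62265887 -0.18338576 -1.99210999]
```

View pics/side2.png

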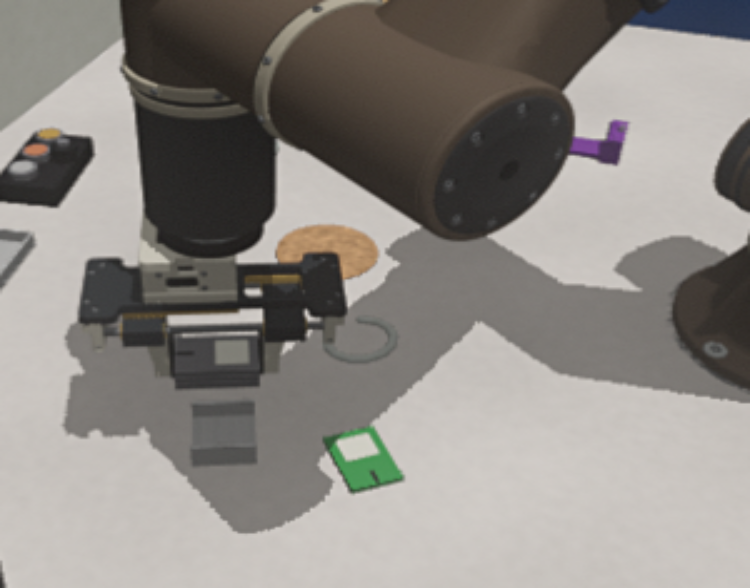

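>>> play_rows --pt "60 0.042 0.016 0 0" --pt "60 0.084 0.0325 0 0" --pt "60 0.126 0.049 0 0" --pt "60 0.168 0.065 0 0" --pt "60 0.21 0.081 0 0" --pt "60 0.25 0.097 0 0" --pt "60 0.28 0.1085 0 0" --pt "60 0.2894 0.1121 0 0" --pt "60 0.2894 0.1121 0.02 0" --pt "60 0.2894 0.1121 0.02 0"

```text
clock: 5.0
tool_pos: [0.469, 0.0272, 0.1437]
orientation: [179.8, 0.0, -66.4]
force: [-0.3, -0.3, -0.6]
opening: 0.066
```

>>> play_rows --pt "60 0 0 0.03 0" --pt "60 0 0 0.045 0" --pt "60 0 0 0.055 0" --pt "60 0 0 0.055 0" --pt "60 0 0 0.055 0"

```text
clock: 5.5
tool_pos: [0.4709, 0.0284, 0.0911]
orientation: [-180.0, -0.0, -66.2]
force: [0.5, 0.6, -0.4]
opening: 0.0659
```

```bash
python3 - <<'E'
from h import *
o=get_obs();print(o['clock'],o['tool_pos'],o['orientation'],o['opening'],o['force'],o['joint_pos'])
E
```

```text
5.5 [0.4709058  0.02844378 0.09108998] [-1.79999955e+02 -1.02717582e-02 -6.62236509e+01] 0.06585421151422693 [ 0.5204322   0.61954782 -0.39137012] [ 2.74528968e+01  1.53301791e+01 -3.87618318e+01  1.74827009e-02
 -3.59086042e+01 -3.69070784e+00]
```

>>> play_rows --pt "60 0 0 0.008 0" --pt "60 0 0 0.014 0" --pt "60 0 0 0.018 0" --pt "60 0 0 0.0195 0" --pt "60 0 0 0.0195 0" --pt "60 0 0 0.0195 0"

```text
clock: 6.1
tool_pos: [0.4704, 0.028, 0.0716]
orientation: [180.0, -0.0, -66.3]
force: [-4.3, 0.5, 9.4]
opening: 0.0658
```

>>> play_rows --pt "100 0 0 0 0" --pt "100 0 0 0 0" --pt "100 0 0 0 0" --pt "100 0 0 -0.02 0" --pt "100 0 0 -0.07 0" --pt "100 0 0 -0.1 8" --pt "100 0 0 -0.1 16" --pt "100 0 0 -0.1 24" --pt "100 0 0 -0.1 32" --pt "100 0 0 -0.1 40"

```text
clock: 7.1
tool_pos: [0.4706, 0.028, 0.1712]
orientation: [-180.0, 0.0, -106.6]
force: [-0.4, -0.4, 0.4]
opening: 0.0876
```

>>> play_rows --pt "100 0 0 -0.02 8.5" --pt "100 0 0 -0.02 17" --pt "100 0 0 -0.02 25.5" --pt "100 0 0 -0.02 34" --pt "100 0 0 -0.02 42" --pt "100 0 0 -0.02 50" --pt "100 0 0 -0.02 50" --pt "100 0 0 -0.02 50" --pt "100 0 0 -0.02 50"

```text
clock: 8.0
tool_pos: [0.4706, 0.028, 0.1911]
orientation: [-180.0, -0.0, -156.1]
force: [0.4, 0.1, 0.1]
opening: 0.0876
```

```bash
python3 - <<'E'
from h import *
o=get_obs();print(o['clock'],o['tool_pos'],o['orientation'],o['opening'],o['force'],o['joint_pos'])
s=snap('wrist');save('wrist3',s['frame']);store('wrist3',s);W=cloud(s)
rect(W,(.471,.028),.05,.014,.045)
rect(W,(.471,.028),.05,.023,.045)
o=get_obs();print(o['tool_pos'])
s=snap('side');store('side3',s);W=cloud(s)
rect(W,(.471,.028),.05,.023,.045)
# box, lid
rect(W,(.614,.162),.09,.003,.012);rect(W,(.614,.162),.09,.025,.045)
E
```

```text
8.0 [0.47059624 0.02802275 0.19110923] [-1.79998758e+02 -4.05164306e-03 -1.56087114e+02] 0.08760057771696371 [0.35489578 0.13416738 0.06349601] [ 2.74154527e+01  6.78730422e+00 -3.23534143e+01  1.27864796e-03
 -5.08634014e+01 -9.35033734e+01]
n 4143 ctr [0.4698 0.0283] size mm [66.4 46.2] long yaw 23.9 z med 0.0284 mean [0.4681 0.0274]
n 4086 ctr [0.4699 0.0283] size mm [66.4 46.2] long yaw 23.8 z med 0.0284 mean [0.4685 0.0276]
[0.47060356 0.02803562 0.19114262]
n 309 ctr [0.4708 0.0286] size mm [66.2 50.9] long yaw 23.9 z med 0.0279 mean [0.4708 0.0304]
n 611 ctr [0.6154 0.1681] size mm [162.4 163.9] long yaw -75.5 z med 0.006 mean [0.6152 0.1702]
n 87 ctr [0.618  0.1661] size mm [42.5 15.2] long yaw 13.0 z med 0.0313 mean [0.6172 0.168 ]
```

View pics/wrist3.png

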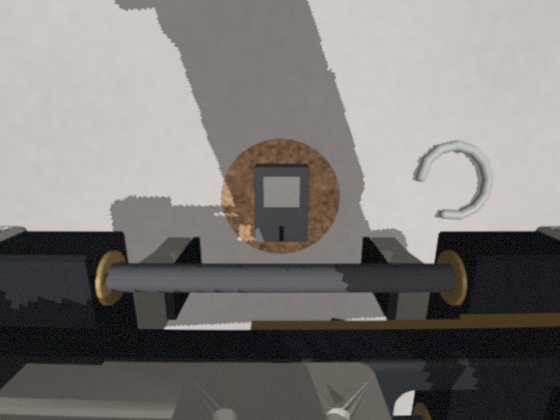

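The wrist view shows the stack at (282,203) on the cork pad, neat and square: 66.4 x 46.2 mm, all three tags high. I'll take it by the long sides now.

>>> play_rows --pt "100 0 0 0.045 0" --pt "100 0 0 0.08 0" --pt "100 0 0 0.105 0" --pt "100 0 0 0.119 0" --pt "100 0 0 0.119 0" --pt "40 0 0 0.119 0" --pt "40 0 0 0.119 0" --pt "40 0 0 0.119 0" --pt "40 0 0 0.119 0" --pt "40 0 0 0.119 0"

```text
clock: 9.1
tool_pos: [0.4707, 0.0281, 0.0723]
orientation: [180.0, 0.0, -156.3]
force: [-0.2, -0.0, -0.5]
opening: 0.0533
```

>>> play_rows --pt "40 0 0 0 0" --pt "40 0 0 -0.01 0" --pt "40 0 0 -0.03 0" --pt "40 0 0 -0.06 0" --pt "40 0 0 -0.08 0" --pt "40 0 0 -0.08 0"

```text
clock: 9.7
tool_pos: [0.4721, 0.0286, 0.1555]
orientation: [-180.0, 0.3, -156.2]
force: [0.5, -0.2, -1.9]
opening: 0.0459
```

```bash
python3 - <<'E'
from h import *
o=get_obs();print(o['clock'],o['tool_pos'],o['orientation'],o['opening'],o['force'])
W=np.load('wrist1.npz')['W']
s=np.load('side2.npz');W=s['W']
rect(W,(.457,.3385),.05,.02,.032)
P,_=rect(W,(.457,.3385),.05,.004,.032)
print(np.round(np.percentile(P,[1,99],axis=0),4))
c,sn=np.cos(np.radians(23.7)),np.sin(np.radians(23.7))
d=P[:,:2]-[.457,.3385]; lx=d@[c,sn]; ly=d@[-sn,c]
for z0 in np.arange(.004,.034,.004):
    q=(P[:,2]>=z0)&(P[:,2]<z0+.004); 
    if q.sum(): print(round(z0,3),q.sum(),np.round([lx[q].min(),lx[q].max(),ly[q].min(),ly[q].max()],4))
E
```

```text
9.7 [0.47207038 0.02863473 0.155498  ] [-179.99079753    0.32889177 -156.23833118] 0.04591957932095099 [ 0.45194507 -0.19454906 -1.9076054 ]
n 196 ctr [0.457  0.3385] size mm [52.9 63.6] long yaw -67.4 z med 0.0251 mean [0.4568 0.3389]
n 756 ctr [0.4572 0.3386] size mm [53.4 63.7] long yaw -67.1 z med 0.0095 mean [0.4583 0.3367]
[[0.4227 0.3034 0.0044]
 [0.491  0.3744 0.0296]]
0.004 300 [-0.0264  0.0266 -0.0298  0.0302]
0.008 138 [-0.0257  0.0263 -0.0303  0.0309]
0.012 60 [-0.0257  0.0262 -0.0299  0.0305]
0.016 62 [-0.0258  0.0274 -0.0301  0.031 ]
0.02 67 [-0.026   0.026  -0.0293  0.0316]
0.024 100 [-0.0259  0.027  -0.0319  0.0322]
0.028 29 [-0.0239  0.0256 -0.0306  0.0303]
```

>>> play_rows --pt "40 -0.014 0.029 0 -8.5" --pt "40 -0.028 0.058 0 -17" --pt "40 -0.042 0.087 0 -25.5" --pt "40 -0.056 0.116 0 -34" --pt "40 -0.07 0.145 0 -42.5" --pt "40 -0.084 0.174 0 -51" --pt "40 -0.096 0.2 0 -59.5" --pt "40 -0.105 0.22 0 -68" --pt "40 -0.11 0.23 0 -76.5" --pt "40 -0.1126 0.2345 0 -85"

```text
clock: 10.7
tool_pos: [0.4789, 0.2891, 0.1515]
orientation: [179.9, -0.0, -70.9]
force: [-0.7, -0.5, -1.1]
opening: 0.0455
```

>>> play_rows --pt "40 0 0 0.01 -5" --pt "40 0 0 0.03 -5" --pt "40 0 0 0.04 -5" --pt "40 0 0 0.04 -5" --pt "40 0 0 0.04 -5"

```text
clock: 11.2
tool_pos: [0.4794, 0.2879, 0.1122]
orientation: [180.0, -0.0, -66.3]
force: [0.1, 0.7, -1.4]
opening: 0.0456
```

```bash
python3 - <<'E'
from h import *
o=get_obs();print(o['clock'],o['tool_pos'],o['orientation'],o['opening'],o['force'])
s=snap('side');save('side4',cv2.resize(s['frame'][180:400,150:400],None,fx=3,fy=2.7));store('side4',s)
E
```

```text
11.2 [0.47936021 0.28794848 0.11219707] [ 1.79969831e+02 -2.69239956e-02 -6.62765919e+01] 0.045558894182072415 [ 0.14626202  0.72424713 -1.40191635]
```

View pics/side4.png

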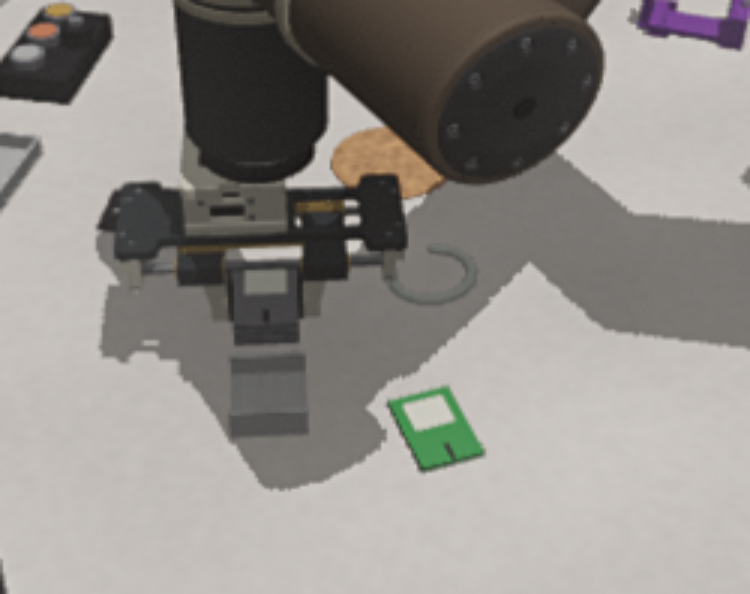

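The stack, at crop (265,300), hangs level with its end above the near cradle wall. I'll lower its rear end onto the wall so that it pivots in the grip.

>>> play_rows --pt "40 0 0 0.01 0" --pt "40 0 0 0.015 0" --pt "40 0 0 0.018 0" --pt "40 0 0 0.02 0" --pt "40 0 0 0.02 0"

```text
clock: 11.75
tool_pos: [0.4795, 0.2873, 0.0926]
orientation: [180.0, -0.1, -66.3]
force: [0.4, -5.2, 6.4]
opening: 0.0459
```

>>> play_rows --pt "40 0 0 0.0015 0" --pt "40 0 0 0.003 0" --pt "40 0 0 0.0045 0" --pt "40 0 0 0.005 0" --pt "40 0 0 0.005 0"

```text
clock: 12.25
tool_pos: [0.4797, 0.2871, 0.0881]
orientation: [180.0, -0.1, -66.3]
force: [0.2, -7.4, 10.4]
opening: 0.0458
```

```bash
python3 - <<'E'
from h import *
o=get_obs();print(o['clock'],o['tool_pos'],o['orientation'],o['opening'],o['force'])
s=snap('side');save('side5',cv2.resize(s['frame'][220:340,180:300],None,fx=5,fy=5,interpolation=cv2.INTER_CUBIC));store('side5',s)
E
```

```text
12.25 [0.47968877 0.28707418 0.08806428] [ 1.79996367e+02 -7.13371074e-02 -6.62550270e+01] 0.04576215048739693 [ 0.24264732 -7.37097385 10.36749551]
```

View pics/side5.png

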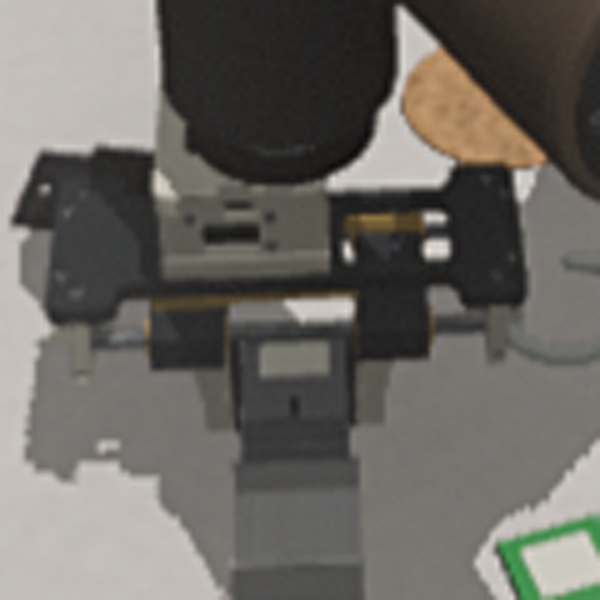

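```bash
cat > tilt.py <<'E'
from h import *
def tilt(W,tcp,psi):
    a=np.radians(psi);tx=np.array([np.cos(a),np.sin(a)]);ty=np.array([np.sin(a),-np.cos(a)])
    d=W[...,:2]-np.array(tcp[:2]);lx=d@tx;ly=d@ty
    m=(np.abs(lx)<.04)&(np.abs(ly)<.016)&(W[...,2]>tcp[2]-.075)&(W[...,2]<tcp[2]-.02)
    X=lx[m];Z=W[...,2][m]-tcp[2]
    for b in np.arange(-.04,.04,.005):
        q=(X>=b)&(X<b+.005)
        if q.sum(): print(round(b*1000),q.sum(),np.round([np.median(Z[q])*1000,Z[q].max()*1000,Z[q].min()*1000],1))
E
python3 - <<'E'
from tilt import *
o=get_obs();tilt(np.load('side5.npz')['W'],o['tool_pos'],o['orientation'][2])
E
```

```text
-35 82 [-53.9 -33.6 -74.6]
-30 127 [-48.2 -32.8 -74.9]
-25 19 [-36.  -34.3 -39.1]
-20 26 [-36.8 -34.8 -40. ]
-15 16 [-38.8 -36.7 -40.5]
-10 19 [-40.  -38.9 -41.4]
-5 16 [-41.1 -39.6 -43.7]
0 22 [-42.6 -41.  -44.8]
5 17 [-44.  -41.9 -46.5]
10 18 [-44.9 -43.  -47.3]
15 19 [-46.3 -44.7 -47.4]
20 16 [-48.  -46.2 -49.7]
25 15 [-49.6 -46.5 -50.3]
30 2 [-51.9 -51.7 -52.1]
```

Top-surface slope is 0.26 rad. I'll press a touch more, then lift off.

>>> play_rows --pt "40 0 0 0.001 0" --pt "40 0 0 0.001 0" --pt "40 0.002 0 -0.01 0" --pt "40 0.004 0 -0.04 0" --pt "40 0.005 0 -0.08 0" --pt "40 0.005 0 -0.1 0" --pt "40 0.005 0 -0.1 0" --pt "40 0.005 0 -0.1 0"

```text
clock: 13.1
tool_pos: [0.4811, 0.2835, 0.1876]
orientation: [-180.0, 0.1, -66.3]
force: [-0.5, -1.0, -1.6]
opening: 0.0457
```

```bash
python3 - <<'E'
from tilt import *
o=get_obs();print(o['clock'],o['tool_pos'],o['orientation'],o['opening'],o['force'])
s=snap('side');save('side6',cv2.resize(s['frame'][150:310,160:320],None,fx=3.7,fy=3.7,interpolation=cv2.INTER_CUBIC));store('side6',s)
tilt(cloud(s),o['tool_pos'],o['orientation'][2])
# box from side0 cloud
W=np.load('side0.npz')['W'];c=(.438,-.31)
m=(np.hypot(W[...,0]-c[0],W[...,1]-c[1])<.075)&(W[...,2]>.02); P=W[m]
for z0 in (.02,.03,.036,.044): 
    q=P[(P[:,2]>z0)]; print(z0,len(q),np.round(q.min(0),3),np.round(q.max(0),3))
rect(W,(.445,-.315),.09,.006,.06)
E
```

```text
13.1 [0.4811428  0.28350247 0.18758459] [-1.79950888e+02  5.52514963e-02 -6.62835971e+01] 0.045659273794687025 [-0.49703409 -1.0121379  -1.56841341]
-35 71 [-52.2 -35.9 -57.8]
-30 103 [-40.4 -32.5 -53.6]
-25 17 [-35.4 -33.2 -36.9]
-20 16 [-36.9 -35.5 -38.4]
-15 20 [-38.2 -37.1 -39.7]
-10 18 [-40.  -38.6 -41.3]
-5 19 [-41.  -39.5 -42.6]
0 17 [-42.  -40.5 -43.8]
5 16 [-44.  -42.6 -45.5]
10 15 [-45.3 -44.  -46.7]
15 14 [-47.  -46.1 -47.9]
20 20 [-48.2 -46.9 -49.8]
25 14 [-49.7 -48.7 -51.4]
30 16 [-51.6 -50.5 -53.1]
0.02 154 [ 0.379 -0.343  0.02 ] [ 0.491 -0.274  0.053]
0.03 118 [ 0.379 -0.342  0.03 ] [ 0.491 -0.274  0.053]
0.036 97 [ 0.381 -0.342  0.036] [ 0.491 -0.274  0.053]
0.044 13 [ 0.39  -0.335  0.044] [ 0.491 -0.285  0.053]
n 401 ctr [ 0.4382 -0.3044] size mm [107.4  67.7] long yaw 15.1 z med 0.0148 mean [ 0.4324 -0.2987]
```

View pics/side6.png

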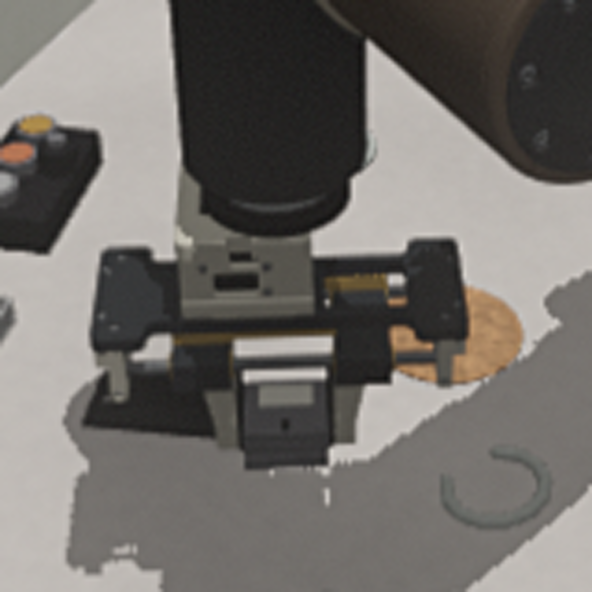

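The stack is held tilted at 0.285 rad with its end face neat. I'll carry it past the box so the wrist camera can see the box.

>>> play_rows --pt "40 0.03 0.0105 -0.01 8" --pt "40 0.075 0.026 -0.02 16" --pt "40 0.12 0.042 -0.03 24" --pt "40 0.165 0.0576 -0.04 32" --pt "40 0.21 0.073 -0.04 40" --pt "40 0.255 0.089 -0.04 48" --pt "40 0.3 0.1047 -0.04 56" --pt "40 0.345 0.12 -0.04 64" --pt "40 0.39 0.136 -0.04 72" --pt "40 0.43 0.15 -0.04 80"

```text
clock: 14.15
tool_pos: [0.5162, -0.1727, 0.2257]
orientation: [179.9, -0.1, -146.6]
force: [0.7, 0.5, -0.8]
opening: 0.0459
```

```bash
python3 - <<'E'
from h import *
o=get_obs();print(o['clock'],o['tool_pos'],o['orientation'],o['opening'])
a=np.radians(o['orientation'][2]);d=np.array([.525,-.28])-o['tool_pos'][:2]
print(d@[np.cos(a),np.sin(a)],d@[np.sin(a),-np.cos(a)])
E
```

```text
14.15 [ 0.51620928 -0.17265423  0.22572321] [ 1.79913236e+02 -1.16210426e-01 -1.46619955e+02] 0.04589295740691468
0.051719965408837464 -0.09447452611093429
```

>>> play_rows --pt "40 0.02 -0.037 0 8" --pt "40 0.038 -0.07 0 15" --pt "40 0.049 -0.088 0 18.5" --pt "40 0.0515 -0.094 0 18.5" --pt "40 0.0515 -0.094 0 18.5" --pt "40 0.0515 -0.094 0 18.5" --pt "40 0.0515 -0.094 0 18.5"

```text
clock: 14.85
tool_pos: [0.5264, -0.2763, 0.227]
orientation: [180.0, -0.0, -164.7]
force: [0.6, 0.0, -0.9]
opening: 0.0456
```

```bash
python3 - <<'E'
from h import *
o=get_obs();print(o['clock'],o['tool_pos'],o['orientation'],o['opening'],o['qvel'].round(2))
s=snap('wrist');save('wrist7',s['frame']);store('wrist7',s)
s=snap('side');save('side7',s['frame']);store('side7',s)
E
```

```text
14.85 [ 0.52640558 -0.27629089  0.22698667] [ 1.79982878e+02 -1.68237759e-02 -1.64667412e+02] 0.045639700270994725 [ 0.22 -0.25  0.15  0.09 -0.   -0.02]
```

View pics/wrist7.png

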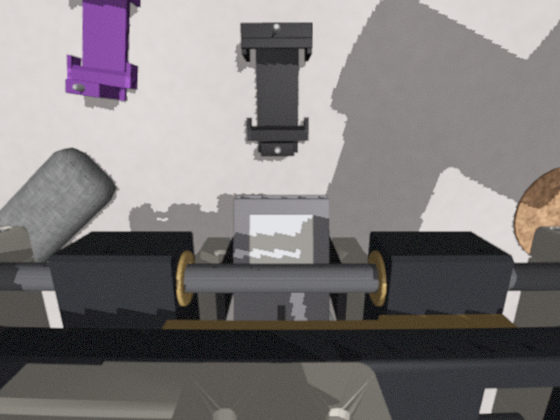

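View pics/side7.png

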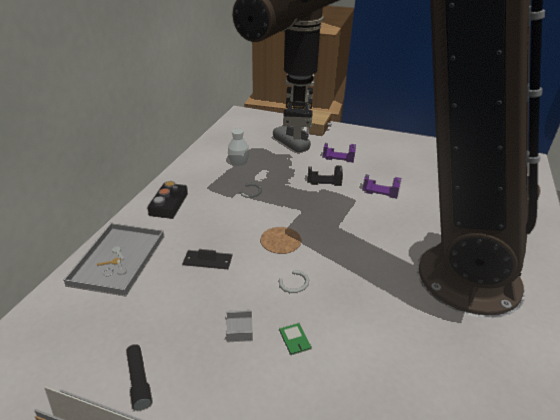

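The wrist view shows the black box with its lip end at (276,35). Its pins are at about (276,27) and (277,150), and the purple look-alike at (100,50) stays left alone. Next I measure the pins.

```bash
python3 - <<'E'
from h import *
d=np.load('wrist7.npz');f=d['frame'];W=d['W']
save('box7',cv2.resize(f[10:170,220:335],None,fx=5,fy=3.7,interpolation=cv2.INTER_CUBIC))
def ray(u,v,z):
    p=cv2.undistortPoints(np.array([[[u,v]]],float),d['mtx'],d['D'])[0,0]
    r=d['wfc'][:3,:3]@np.array([p[0],-p[1],-1]);o=d['wfc'][:3,3];return o+r*(z-o[2])/r[2]
g=f.astype(int).sum(2)
for (u,v) in [(276,27),(277,150)]:
    sub=g[v-8:v+9,u-8:u+9];print(u,v); print(sub)
m=(W[...,2]>.004)&(W[...,0]<.52)&(W[...,0]>.36)&(W[...,1]>-.37)&(W[...,1]<-.25)&(g<200)
P=W[m]
for z0,z1 in [(.004,.06),(.012,.03),(.03,.039),(.037,.046),(.044,.06)]:
    q=P[(P[:,2]>z0)&(P[:,2]<z1)]
    rc=cv2.minAreaRect((q[:,:2]*1e4).astype(np.float32));print(z0,z1,len(q),rc,q.mean(0))
E
```

```text
276 27
[[637 629 630 639 631 630 632 632 627 635 634 631 633 630 635 633 639]
 [635 635 638 636 633 637 631 637 635 638 635 636 636 637 637 635 631]
 [609 620 612 612 612 608 610 609 610 604 613 611 616 617 613 614 618]
 [454 457 449 453 447 457 449 442 451 441 446 443 446 446 448 451 452]
 [262 266 259 258 262 261 296 358 385 349 297 261 261 262 260 261 271]
 [219 209 208 211 220 274 403 515 539 493 400 278 231 214 217 219 219]
 [203 211 209 221 238 345 508 612 636 606 496 361 254 221 207 219 223]
 [210 225 213 230 242 359 539 630 653 635 541 391 269 224 222 221 232]
 [207 218 209 224 239 331 487 598 631 600 505 382 286 235 216 235 217]
 [210 220 219 219 231 282 389 500 535 484 400 341 267 231 212 233 217]
 [218 221 218 226 217 234 286 346 371 343 311 275 252 236 222 228 237]
 [220 219 213 217 199 217 241 267 271 254 271 251 240 228 229 213 230]
 [205 217 221 205 189 191 210 213 231 220 245 237 230 218 226 224 224]
 [221 220 230 222 195 166 180 208 196 226 222 234 228 225 233 224 228]
 [231 201 217 203 193 153 153 178 200 213 215 224 217 238 230 223 228]
 [222 221 220 214 159 136 15
[... 1380 characters left out ...]
28125), (1056.1142578125, 572.37353515625), 14.84310245513916) [ 0.43866481 -0.30512008  0.02077138]
0.012 0.03 711 ((4379.9833984375, -3039.705078125), (814.4685668945312, 571.8485107421875), 15.667343139648438) [ 0.46376042 -0.29823761  0.016715  ]
0.03 0.039 66 ((4398.98681640625, -3030.025146484375), (776.523193359375, 569.6397094726562), 16.09356689453125) [ 0.4181814  -0.31428805  0.03656169]
0.037 0.046 618 ((4372.76025390625, -3042.716064453125), (1056.1629638671875, 565.7303466796875), 15.41441822052002) [ 0.4450151  -0.30491276  0.04105633]
0.044 0.06 4 ((3936.5703125, -3175.3037109375), (25.66436004638672, 5.190427780151367), 84.4701156616211) [ 0.39356416 -0.31788445  0.04567524]
```

View pics/box7.png

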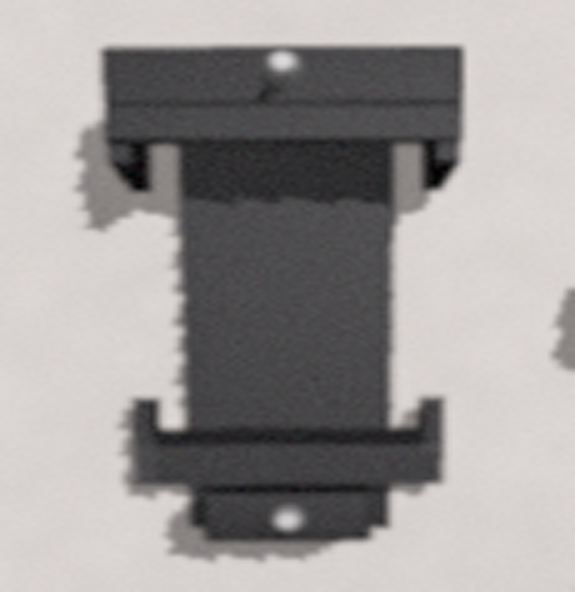

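```bash
python3 - <<'E'
from h import *
d=np.load('wrist7.npz');f=d['frame']
def ray(u,v,z):
    p=cv2.undistortPoints(np.array([[[u,v]]],float),d['mtx'],d['D'])[0,0]
    r=d['wfc'][:3,:3]@np.array([p[0],-p[1],-1]);o=d['wfc'][:3,3];return o+r*(z-o[2])/r[2]
g=f.astype(float).sum(2);P=[]
for (u,v) in [(276,26),(277,150)]:
    s=np.clip(g[v-5:v+6,u-6:u+7]-330,0,None);yy,xx=np.mgrid[v-5:v+6,u-6:u+7]
    c=((s*xx).sum()/s.sum(),(s*yy).sum()/s.sum());p=ray(*c,.050);P.append(p);print(c,p)
a,b=P;dd=(b-a)[:2];print('len',np.linalg.norm(dd),'mid',(a+b)/2,'yaw',np.degrees(np.arctan2(dd[1],dd[0])))
E
```

```text
(np.float64(276.02593497462885), np.float64(23.68981394474723)) [ 0.38858879 -0.31749324  0.05      ]
(np.float64(277.10546875), np.float64(149.9524356617647)) [ 0.48286982 -0.29101799  0.05      ]
len 0.09792779249747638 mid [ 0.43572931 -0.30425561  0.05      ] yaw 15.685383154428681
```

```bash
python3 - <<'E'
from h import *
from tilt import tilt
o=get_obs();print(o['clock'],o['tool_pos'],o['orientation'])
a=np.radians(o['orientation'][2]);t=np.array([.4368,-.3041])+.0035*np.array([.964,.2656]);d=t-o['tool_pos'][:2]
print(d@[np.cos(a),np.sin(a)],d@[np.sin(a),-np.cos(a)])
d=np.load('wrist7.npz');tilt(d['W'],[0.52640558,-0.27629089,.22698667],-164.667)
E
```

```text
14.95 [ 0.52658277 -0.27633282  0.22730891] [-1.79999196e+02  1.33434177e-02 -1.64666876e+02]
0.09042970410314723 -0.0030331630331043046
-25 229 [-36.1 -34.7 -37.7]
-20 744 [-36.9 -34.5 -39.5]
-15 710 [-38.4 -36.2 -40.7]
-10 186 [-39.  -37.5 -40.7]
0 11 [-44.  -43.9 -44.4]
5 707 [-44.  -41.6 -46. ]
10 738 [-45.3 -43.3 -47.8]
15 729 [-46.8 -44.7 -49.4]
20 716 [-48.3 -45.9 -50.7]
25 742 [-49.7 -47.1 -52.1]
30 877 [-51.4 -48.9 -61.5]
```

>>> play_rows --pt "40 0.03 -0.001 0 0" --pt "40 0.06 -0.002 0.02 0" --pt "40 0.0804 -0.003 0.05 0" --pt "40 0.0894 -0.003 0.08 0" --pt "40 0.0904 -0.003 0.1 0" --pt "40 0.0904 -0.003 0.105 0" --pt "40 0.0904 -0.003 0.105 0" --pt "40 0.0904 -0.003 0.105 0" --pt "40 0.0904 -0.003 0.105 0"

```text
clock: 15.85
tool_pos: [0.441, -0.304, 0.1234]
orientation: [-179.9, 0.1, -164.7]
force: [-0.5, -0.2, 0.0]
opening: 0.0458
```

```bash
python3 - <<'E'
from h import *
o=get_obs();print(o['clock'],o['tool_pos'],o['orientation'],o['force'])
s=snap('wrist');save('wrist8',s['frame']);store('wrist8',s)
s=snap('side');save('side8',cv2.resize(s['frame'][90:230,260:400],None,fx=4.2,fy=4.2,interpolation=cv2.INTER_CUBIC));store('side8',s)
d=o['tool_pos'][:2]-np.array([.4368,-.3041]);print('box xy',d@[.964,.2656],d@[-.2656,.964])
E
```

```text
15.85 [ 0.44100155 -0.30400555  0.12338654] [-1.79930694e+02  1.03180211e-01 -1.64728422e+02] [-0.50785489 -0.20401195  0.03074418]
box xy 0.004075383386020408 -0.0010248801617478902
```

View pics/wrist8.png

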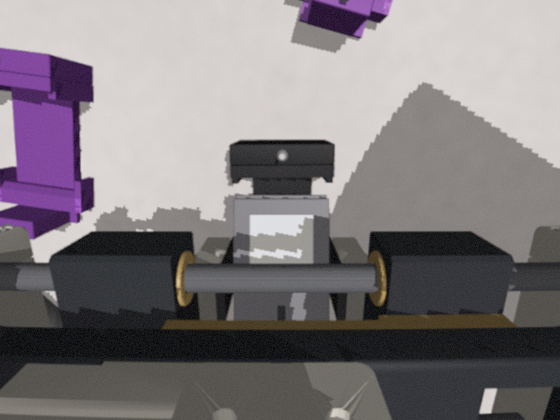

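View pics/side8.png

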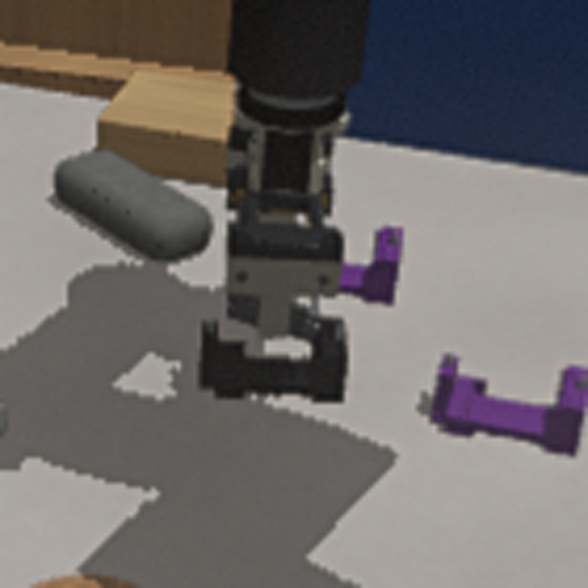

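The wrist view shows lip-end pin a at (282,155), in line with the stack centred at about (281,215). I refine the box position from it.

```bash
python3 - <<'E'
from h import *
d=np.load('wrist8.npz');f=d['frame']
g=f.astype(float).sum(2)
u,v=282,155
s=np.clip(g[v-6:v+7,u-7:u+8]-280,0,None);yy,xx=np.mgrid[v-6:v+7,u-7:u+8]
c=((s*xx).sum()/s.sum(),(s*yy).sum()/s.sum())
p=cv2.undistortPoints(np.array([[c]],float),d['mtx'],d['D'])[0,0]
r=d['wfc'][:3,:3]@np.array([p[0],-p[1],-1]);o=d['wfc'][:3,3];p=o+r*(.051-o[2])/r[2];print(c,p,'origin est',p[:2]+.048*np.array([.964,.2656]))
W=d['W'];m=(W[...,2]>.038)&(W[...,2]<.045)&(np.hypot(W[...,0]-.39,W[...,1]+.317)<.04);P=W[m]
q=P[:,:2]-[.4368,-.3041];lx=q@[.964,.2656];ly=q@[-.2656,.964];print(np.percentile(lx,[1,99]),np.percentile(ly,[1,99]),np.median(P[:,2]))
o=get_obs();print(o['tool_pos'])
E
```

```text
(np.float64(281.936792317615), np.float64(155.51060627776982)) [ 0.39029615 -0.31694918  0.051     ] origin est [ 0.43656815 -0.30420038]
[-0.05398988 -0.03498546] [-0.02919033  0.02854201] 0.04138209608805808
[ 0.44063909 -0.30400011  0.12311892]
```

>>> play_rows --pt "40 0 0.0009 0.015 0" --pt "40 0 0.0009 0.027 0" --pt "40 0 0.0009 0.034 0" --pt "40 0 0.0009 0.037 0" --pt "40 0 0.0009 0.0375 0" --pt "40 0 0.0009 0.0375 0" --pt "40 0 0.0009 0.0375 0"

```text
clock: 16.65
tool_pos: [0.44, -0.3032, 0.085]
orientation: [-180.0, 0.0, -164.8]
force: [0.3, -0.2, -0.7]
opening: 0.0456
```

```bash
python3 - <<'E'
from h import *
o=get_obs();print(o['clock'],o['tool_pos'],o['orientation'],o['force'],o['opening'])
d=o['tool_pos'][:2]-np.array([.4367,-.3041]);print('box xy',d@[.964,.2656],d@[-.2656,.964])
E
```

```text
16.65 [ 0.43999527 -0.30320624  0.08502094] [-1.79979647e+02  2.83206365e-02 -1.64766566e+02] [ 0.26427251 -0.19304657 -0.70201165] 0.04562754873893828
box xy 0.0034140215010336813 -1.3640370093840199e-05
```

>>> play_rows --pt "40 0.003 0 0 0" --pt "40 0.006 0 0 0" --pt "40 0.008 0 0 0" --pt "40 0.009 0 0 0" --pt "40 0.009 0 0 0" --pt "40 0.009 0 0 0"

```text
clock: 17.25
tool_pos: [0.4311, -0.3055, 0.0847]
orientation: [-180.0, 0.0, -164.8]
force: [0.1, 0.3, -1.4]
opening: 0.0458
```

```bash
python3 - <<'E'
from h import *
o=get_obs();print(o['clock'],o['tool_pos'],o['orientation'],o['force'],o['opening'])
d=o['tool_pos'][:2]-np.array([.4367,-.3041]);print('box xy',d@[.964,.2656],d@[-.2656,.964])
s=snap('wrist');save('wrist9',s['frame']);store('wrist9',s)
E
```

```text
17.25 [ 0.43109935 -0.30550559  0.08470841] [-1.79995037e+02  6.71844252e-03 -1.64772303e+02] [ 0.06005156  0.31495247 -1.41219179] 0.045849293067940576
box xy -0.005772353393170745 0.0001325436036811944
```

View pics/wrist9.png

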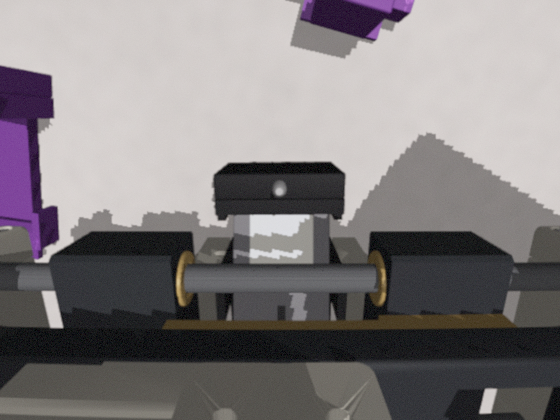

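The lowered end of the stack is under the lip, whose edge is at row 213. I'll lower the other end past the sill.

>>> play_rows --pt "40 0.0006 0 0.0015 0" --pt "40 0.0008 0 0.003 0" --pt "40 0.001 0 0.0045 0" --pt "40 0.0012 0 0.006 0" --pt "40 0.0012 0 0.007 0" --pt "40 0.0012 0 0.0075 0" --pt "40 0.0012 0 0.0075 0"

```text
clock: 18.0
tool_pos: [0.4322, -0.306, 0.0785]
orientation: [-179.9, 0.2, -164.7]
force: [3.3, 4.0, 9.2]
opening: 0.0459
```

```bash
python3 - <<'E'
from tilt import *
o=get_obs();print(o['clock'],o['tool_pos'],o['orientation'],o['force'],o['opening'])
d=o['tool_pos'][:2]-np.array([.4367,-.3041]);print('box xy',d@[.964,.2656],d@[-.2656,.964])
s=snap('wrist');tilt(cloud(s),o['tool_pos'],o['orientation'][2])
E
```

```text
18.0 [ 0.43220701 -0.30596977  0.07849553] [-179.86358313    0.21645463 -164.70427254] [3.25061783 4.01987313 9.22897404] 0.04587812521698107
box xy -0.004827854363803189 -0.0006091210700217366
-25 452 [-38.5 -36.8 -40.2]
-20 660 [-39.  -36.9 -41.2]
-15 671 [-39.7 -37.4 -41.8]
-10 71 [-40.  -38.6 -40.7]
0 1 [-43.6 -43.6 -43.6]
5 656 [-42.6 -40.9 -44.4]
10 693 [-43.2 -41.3 -45.1]
15 741 [-43.9 -41.7 -45.6]
20 718 [-44.7 -42.1 -47.1]
25 381 [-45.1 -37.  -46.8]
30 797 [-37.1 -35.1 -39. ]
35 795 [-37.  -35.1 -39.4]
```

>>> play_rows --pt "40 0 0 0.001 0" --pt "40 0 0 0.002 0" --pt "40 0 0 0.003 0" --pt "40 0 0 0.003 0" --pt "40 0 0 0.003 0"

```text
clock: 18.55
tool_pos: [0.4325, -0.3061, 0.0763]
orientation: [-179.8, 0.3, -164.7]
force: [1.2, 5.8, 17.1]
opening: 0.0457
```

```bash
python3 - <<'E'
from tilt import *
o=get_obs();print(o['clock'],o['tool_pos'],o['orientation'],o['force'],o['opening'])
d=o['tool_pos'][:2]-np.array([.4367,-.3041]);print('box xy',d@[.964,.2656],d@[-.2656,.964])
s=snap('wrist');tilt(cloud(s),o['tool_pos'],o['orientation'][2])
s=snap('side');save('side10',cv2.resize(s['frame'][90:230,260:400],None,fx=4.2,fy=4.2,interpolation=cv2.INTER_CUBIC))
E
```

```text
18.55 [ 0.43251889 -0.30605357  0.07626209] [-179.8305238     0.25261145 -164.67962463] [ 1.19485746  5.79001396 17.13123067] 0.04572489504626459
box xy -0.004549461214372293 -0.0007727334747181641
-30 1 [-40.6 -40.6 -40.6]
-25 535 [-39.5 -37.9 -41.5]
-20 613 [-39.8 -38.2 -41.8]
-15 646 [-40.3 -38.5 -42. ]
-10 44 [-40.1 -39.1 -40.6]
5 605 [-41.9 -39.8 -43.8]
10 714 [-42.3 -40.2 -44.3]
15 699 [-42.7 -40.8 -44.5]
20 738 [-43.1 -41.  -45.1]
25 386 [-43.4 -36.1 -45.1]
30 782 [-34.9 -32.9 -36.7]
35 833 [-34.9 -33.  -36.9]
```

View pics/side10.png

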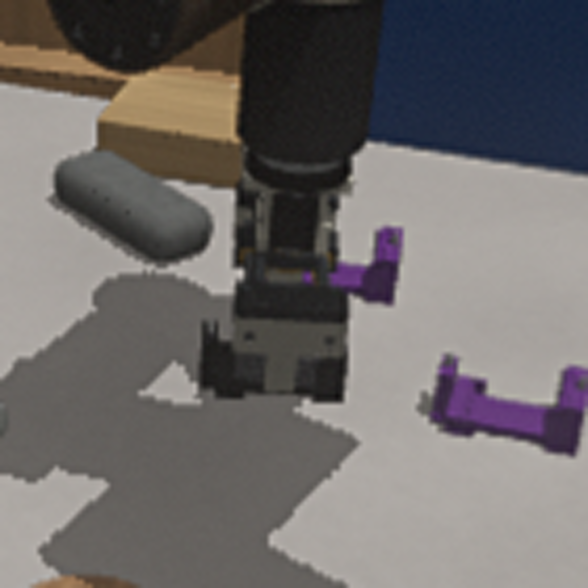

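The stack is nearly flat (0.08 rad) and just bearing on the sill. I'll let go so that it settles, then look.

>>> play_rows --pt "75 0 0 0 0" --pt "75 0 0 0 0" --pt "75 0 0 0 0" --pt "75 0 0 -0.005 0" --pt "75 0 0 -0.03 0" --pt "75 -0.02 0 -0.07 0" --pt "75 -0.06 0 -0.1 0" --pt "75 -0.08 0 -0.11 0" --pt "75 -0.08 0 -0.11 0" --pt "75 -0.08 0 -0.11 0"

```text
clock: 19.65
tool_pos: [0.5068, -0.2845, 0.1839]
orientation: [180.0, -0.0, -164.8]
force: [-0.3, -0.1, -0.6]
opening: 0.0656
```

```bash
python3 - <<'E'
from h import *
o=get_obs();print(o['clock'],o['tool_pos'],o['orientation'],o['force'],o['opening'])
s=snap('wrist');save('wrist11',s['frame']);store('wrist11',s)
W=cloud(s);q=W[...,:2]-[.4367,-.3041];lx=q@[.964,.2656];ly=q@[-.2656,.964]
m=(np.abs(ly)<.02)&(np.abs(lx)<.056)
for b in np.arange(-.055,.055,.005):
    k=m&(lx>=b)&(lx<b+.005); 
    if k.sum():print(round(b*1000),k.sum(),np.round(np.nanpercentile(W[k][:,2],[5,50,95])*1000,1))
s=snap('side');save('side11',cv2.resize(s['frame'][90:230,260:400],None,fx=4.2,fy=4.2,interpolation=cv2.INTER_CUBIC))
E
```

```text
19.65 [ 0.50681883 -0.28447232  0.18394466] [ 1.79969676e+02 -2.20963104e-02 -1.64756607e+02] [-0.34410059 -0.10391571 -0.62740016] 0.0655619990228396
-55 291 [40.2 41.5 42.7]
-50 473 [40.3 41.7 50.5]
-45 437 [40.3 41.5 42.7]
-40 504 [32.5 41.4 42.6]
-35 440 [31.7 33.1 40.7]
-30 384 [32.1 33.3 34.4]
-25 389 [32.5 33.7 35. ]
-20 396 [33.1 34.1 35.3]
-15 389 [33.4 34.5 35.7]
-10 377 [33.6 34.8 35.9]
-5 374 [34.  35.1 36.2]
0 338 [34.5 35.5 36.8]
5 363 [34.6 35.8 36.9]
10 371 [35.1 36.2 37.2]
15 370 [35.5 36.7 37.8]
20 352 [36.  37.1 38.1]
25 162 [13.4 21.7 37.6]
30 290 [14.3 15.9 17.4]
35 286 [15.4 16.4 17.7]
40 3920 [ 25.2 201.  202.9]
45 17738 [202.  227.7 236.4]
50 810 [ 40.3 211.4 236. ]
```

View pics/wrist11.png

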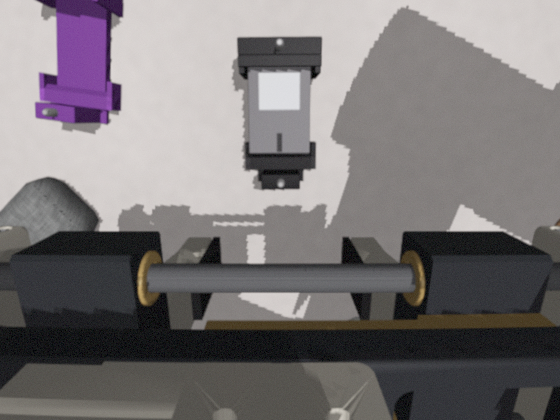

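View pics/side11.png

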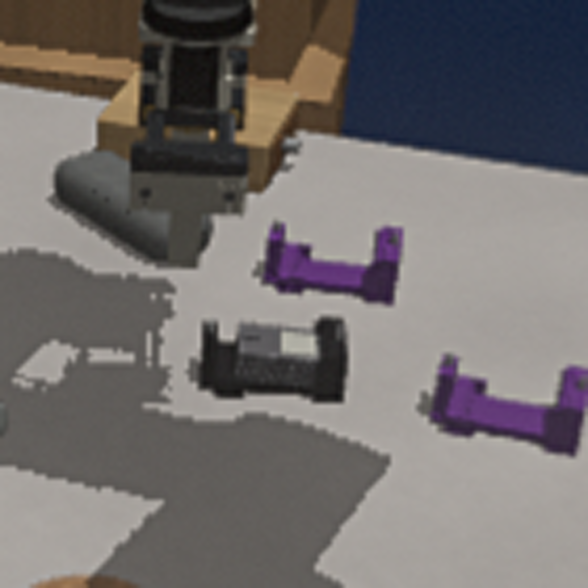

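```bash
python3 - <<'E'
from h import *
d=np.load('wrist11.npz');W=d['W'];f=d['frame']
q=W[...,:2]-[.4367,-.3041];lx=q@[.964,.2656];ly=q@[-.2656,.964]
m=(np.abs(ly)<.02)&(lx>.02)&(lx<.045)
for b in np.arange(.020,.040,.001):
    k=m&(lx>=b)&(lx<b+.001); print(round(b*1000),k.sum(),np.round(np.nanpercentile(W[k][:,2],[5,50,95])*1000,1))
m=(W[...,2]>.03)&(W[...,2]<.0395)&(lx>-.03)&(lx<.03)&(np.abs(ly)<.03)
print('ly',np.percentile(ly[m],[1,99]))
save('stk11',cv2.resize(f[30:195,230:330],None,fx=5.5,fy=3.6,interpolation=cv2.INTER_CUBIC))
E
```

```text
20 52 [36.  36.9 38.1]
21 91 [35.8 37.  37.9]
22 65 [36.  36.8 38. ]
23 51 [36.2 37.  38.1]
24 93 [36.4 37.4 38.6]
25 63 [36.1 36.9 37.8]
26 4 [33.6 33.8 34.3]
27 9 [21.6 22.1 22.8]
28 38 [20.  21.1 21.9]
29 48 [13.1 13.8 15. ]
30 49 [13.7 14.9 15.8]
31 95 [14.5 15.8 16.8]
32 48 [15.3 16.5 17.5]
33 47 [15.1 16.4 17.4]
34 51 [15.5 16.5 17.7]
35 69 [15.7 16.6 17.7]
36 71 [15.5 16.3 17.2]
37 48 [15.  16.4 17.4]
38 48 [15.4 16.5 18. ]
39 50 [15.4 16.5 17.8]
ly [-0.02320296  0.02173258]
```

View pics/stk11.png

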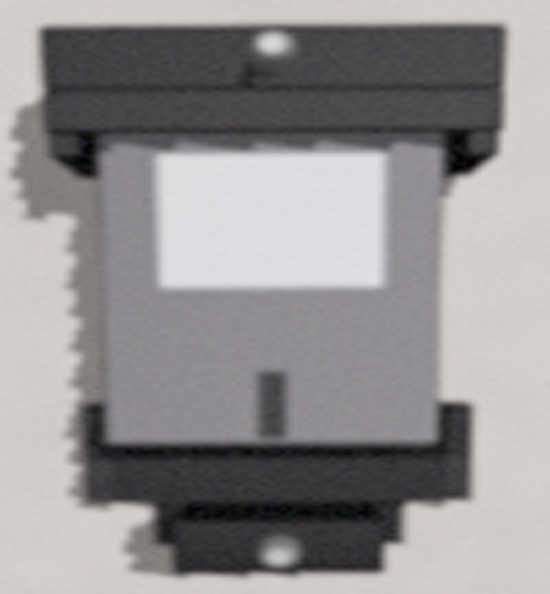

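The low tag's end still sits on the sill slope: its edge is at x≈29 mm, where it needs to be under 28, while the top tag is at 26. I'll straddle the post with part-open fingers, at tip height 17.5 mm, and nudge the tag ends toward the lip wall.

>>> play_rows --pt "43 0.0298 0 0 0" --pt "43 0.0298 0 0.02 0" --pt "43 0.0298 0 0.05 0" --pt "43 0.0298 0 0.075 0" --pt "43 0.0298 0 0.09 0" --pt "43 0.0298 0 0.097 0" --pt "43 0.0298 0 0.1 0" --pt "43 0.0298 0 0.1 0" --pt "43 0.0298 0 0.1 0"

```text
clock: 20.65
tool_pos: [0.4787, -0.2928, 0.0849]
orientation: [-180.0, 0.1, -164.8]
force: [-0.5, -0.3, -0.5]
opening: 0.0375
```

```bash
python3 - <<'E'
from h import *
o=get_obs();print(o['clock'],o['tool_pos'],o['orientation'],o['force'],o['opening'])
d=o['tool_pos'][:2]-np.array([.4367,-.3041]);print('box xy',d@[.964,.2656],d@[-.2656,.964])
s=snap('wrist');save('wrist12',s['frame']);store('wrist12',s)
s=snap('side');save('side12',cv2.resize(s['frame'][90:230,260:400],None,fx=4.2,fy=4.2,interpolation=cv2.INTER_CUBIC))
E
```

```text
20.65 [ 0.47871171 -0.29278471  0.08492424] [-1.79962097e+02  5.64883383e-02 -1.64765313e+02] [-0.50252284 -0.33507643 -0.46699036] 0.037541301994681794
box xy 0.043504632854265195 -0.0002503743407261661
```

View pics/wrist12.png

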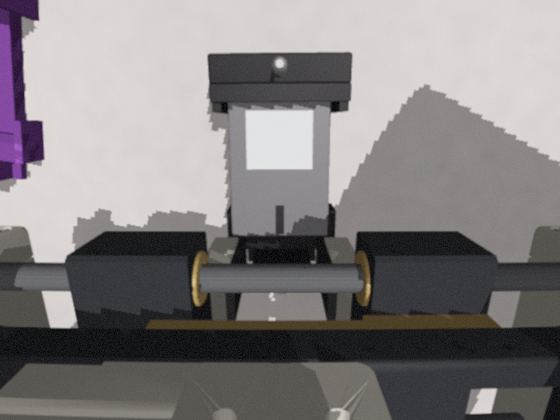

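View pics/side12.png

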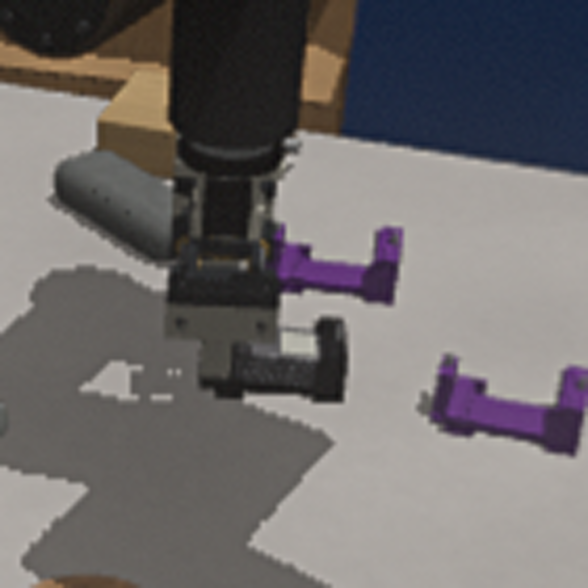

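The fingers straddle the post, with the stack end at row 240 just ahead of them. Now a gentle push.

>>> play_rows --pt "43 0.002 0 0.001 0" --pt "43 0.004 0 0.001 0" --pt "43 0.005 0 0.001 0" --pt "43 0.006 0 0.001 0" --pt "43 0.007 0 0.001 0" --pt "43 0.007 0 0.001 0" --pt "43 0.007 0 0.001 0"

```text
clock: 21.45
tool_pos: [0.4716, -0.2945, 0.0832]
orientation: [-180.0, -0.0, -164.8]
force: [0.4, -0.3, -0.5]
opening: 0.0377
```

```bash
python3 - <<'E'
from h import *
o=get_obs();print(o['clock'],o['tool_pos'],o['orientation'],o['force'],o['opening'])
d=o['tool_pos'][:2]-np.array([.4367,-.3041]);print('box xy',d@[.964,.2656],d@[-.2656,.964])
s=snap('wrist')
W=cloud(s);q=W[...,:2]-[.4367,-.3041];lx=q@[.964,.2656];ly=q@[-.2656,.964]
m=(np.abs(ly)<.015)
for b in np.arange(-.04,.03,.005):
    k=m&(lx>=b)&(lx<b+.005); 
    if k.sum():print(round(b*1000),k.sum(),np.round(np.nanpercentile(W[k][:,2],[5,50,95])*1000,1))
E
```

```text
21.45 [ 0.47157197 -0.29446783  0.0831872 ] [-1.79998999e+02 -6.81714349e-04 -1.64770564e+02] [ 0.42829368 -0.30290654 -0.49838844] 0.037659193902637896
box xy 0.036174888041735256 2.3415563841425205e-05
-40 929 [40.5 41.5 42.6]
-35 775 [31.5 32.5 33.6]
-30 754 [31.5 32.5 33.6]
-25 721 [31.5 32.6 33.6]
-20 720 [31.5 32.6 33.5]
-15 703 [31.5 32.6 33.6]
-10 659 [31.5 32.6 33.6]
-5 661 [31.5 32.4 33.4]
0 1661 [ 31.7  97.2 100.6]
5 5995 [ 32.5 123.7 135.5]
10 10735 [ 33.1 124.9 135.7]
15 597 [31.6 32.5 33.3]
20 555 [31.4 32.4 33.3]
25 10 [31.3 31.9 31.9]
30 327 [15.5 16.5 17.4]
```

All tags are flat: the top reads 32.5 mm along its whole length. I'll back off and go for the lid.

>>> play_rows --pt "43 -0.005 0 0 0" --pt "43 -0.006 0 -0.02 0" --pt "43 -0.006 0 -0.06 0" --pt "43 -0.006 0 -0.1 0" --pt "43 -0.006 0 -0.14 0" --pt "43 -0.035 0.054 -0.14 0" --pt "43 -0.06 0.093 -0.14 0" --pt "43 -0.085 0.132 -0.14 0" --pt "43 -0.11 0.171 -0.14 0" --pt "43 -0.135 0.21 -0.14 0"

```text
clock: 22.5
tool_pos: [0.5471, -0.054, 0.2235]
orientation: [-180.0, 0.0, -164.8]
force: [0.8, -0.8, -0.0]
opening: 0.0377
```

>>> play_rows --pt "60 -0.025 0.039 0 0" --pt "60 -0.05 0.078 0 0" --pt "60 -0.075 0.117 0 0" --pt "60 -0.1 0.156 0 0" --pt "60 -0.12 0.187 0 0" --pt "60 -0.126 0.197 0 0" --pt "60 -0.126 0.197 0 0" --pt "60 -0.126 0.197 0 0" --pt "60 -0.126 0.197 0 0"

```text
clock: 23.4
tool_pos: [0.6162, 0.1657, 0.2232]
orientation: [-180.0, -0.0, -164.8]
force: [0.1, -0.1, -0.3]
opening: 0.053
```

```bash
python3 - <<'E'
from h import *
o=get_obs();print(o['clock'],o['tool_pos'],o['orientation'],o['force'],o['opening'],o['qvel'].round(1))
s=snap('wrist');save('wrist13',s['frame']);store('wrist13',s);W=cloud(s)
rect(W,(.617,.167),.07,.003,.012);rect(W,(.617,.167),.06,.025,.045)
s=snap('side');store('side13',s);save('side13',s['frame'])
EOF
E
```

```text
23.4 [0.61618001 0.16572961 0.22322414] [-1.79996146e+02 -1.71273743e-02 -1.64825087e+02] [ 0.11566536 -0.07388135 -0.30641574] 0.0529935840874682 [-0.2 -0.3  0.   0.1 -0.1 -0. ]
n 4971 ctr [0.6175 0.1664] size mm [116.5  52.1] long yaw 12.7 z med 0.0064 mean [0.6138 0.1655]
n 588 ctr [0.6173 0.1663] size mm [44.2 12. ] long yaw 12.7 z med 0.0322 mean [0.6162 0.1661]Traceback (most recent call last):
  File "<stdin>", line 6, in <module>
NameError: name 'EOF' is not defined
```

View pics/wrist13.png

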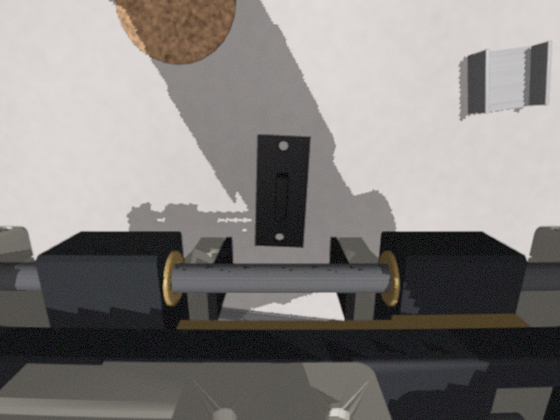

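View pics/side13.png

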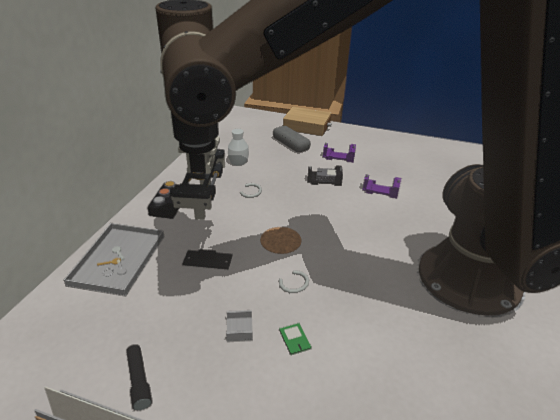

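>>> play_rows --pt "60 -0.0013 0.0004 0.04 2.5" --pt "60 -0.0013 0.0004 0.08 2.5" --pt "60 -0.0013 0.0004 0.115 2.5" --pt "60 -0.0013 0.0004 0.137 2.5" --pt "60 -0.0013 0.0004 0.146 2.5" --pt "60 -0.0013 0.0004 0.149 2.5" --pt "60 -0.0013 0.0004 0.149 2.5" --pt "5 -0.0013 0.0004 0.149 2.5" --pt "5 -0.0013 0.0004 0.149 2.5" --pt "5 -0.0013 0.0004 0.149 2.5"

```text
clock: 24.5
tool_pos: [0.618, 0.1678, 0.0752]
orientation: [180.0, 0.1, -167.3]
force: [0.1, 0.4, -0.6]
opening: 0.0341
```

>>> play_rows --pt "5 0 0 0 0" --pt "5 0 0 0 0" --pt "5 0 0 0 0" --pt "5 0 0 0 0" --pt "5 0 0 0 0"

```text
clock: 25.0
tool_pos: [0.6177, 0.1675, 0.0743]
orientation: [-180.0, 0.0, -167.3]
force: [-0.5, 0.6, 3.2]
opening: 0.0116
```

>>> play_rows --pt "5 0 0 -0.01 0" --pt "5 0 0 -0.04 0" --pt "5 0 0 -0.08 0" --pt "5 0 0 -0.12 0" --pt "5 0.022 -0.033 -0.14 0" --pt "5 0.047 -0.07 -0.14 0" --pt "5 0.072 -0.108 -0.14 0" --pt "5 0.097 -0.145 -0.14 0" --pt "5 0.122 -0.183 -0.14 0" --pt "5 0.147 -0.22 -0.14 0"

```text
clock: 26.0
tool_pos: [0.5217, -0.0809, 0.2149]
orientation: [180.0, 0.0, -167.3]
force: [0.9, 0.0, -1.3]
opening: 0.0121
```

>>> play_rows --pt "5 0.025 -0.037 0 0" --pt "5 0.05 -0.075 0 0" --pt "5 0.075 -0.112 0 0" --pt "5 0.1 -0.15 0 -1" --pt "5 0.118 -0.178 0 -2" --pt "5 0.13 -0.195 0 -2.8" --pt "5 0.1333 -0.2003 0 -2.8" --pt "5 0.1333 -0.2003 0.03 -2.8" --pt "5 0.1333 -0.2003 0.05 -2.8" --pt "5 0.1333 -0.2003 0.05 -2.8"

```text
clock: 27.0
tool_pos: [0.4354, -0.3032, 0.162]
orientation: [179.8, -0.2, -164.5]
force: [-0.6, 0.4, -1.5]
opening: 0.0121
```

>>> play_rows --pt "5 0 0 0 0" --pt "5 0 0 0 0" --pt "5 0 0 0 0"

```text
clock: 27.3
tool_pos: [0.4376, -0.3042, 0.1654]
orientation: [-179.9, 0.1, -164.4]
force: [-0.0, 0.4, -1.5]
opening: 0.0119
```

```bash
python3 - <<'E'
from h import *
o=get_obs();print(o['clock'],o['tool_pos'],o['orientation'],o['force'],o['opening'],o['qvel'].round(1))
s=snap('wrist');save('wrist14',s['frame']);store('wrist14',s);
s=snap('side');store('side14',s);save('side14',cv2.resize(s['frame'][90:230,260:400],None,fx=4.2,fy=4.2,interpolation=cv2.INTER_CUBIC))
E
```

```text
27.3 [ 0.43764031 -0.30415065  0.16540995] [-1.79933399e+02  1.01029407e-01 -1.64441178e+02] [-0.03658638  0.37088946 -1.5059336 ] 0.011893043351578304 [-0.2  0.1 -0.4 -0.   0.2  0.2]
```

View pics/wrist14.png

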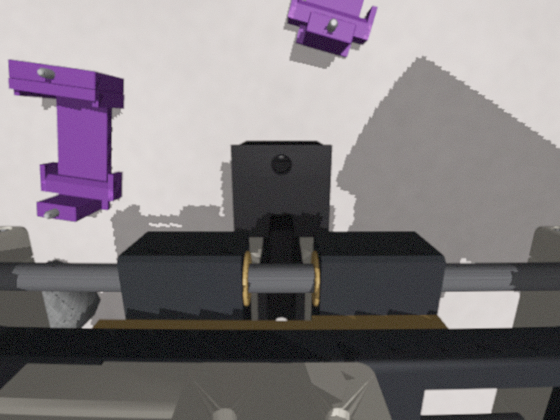

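View pics/side14.png

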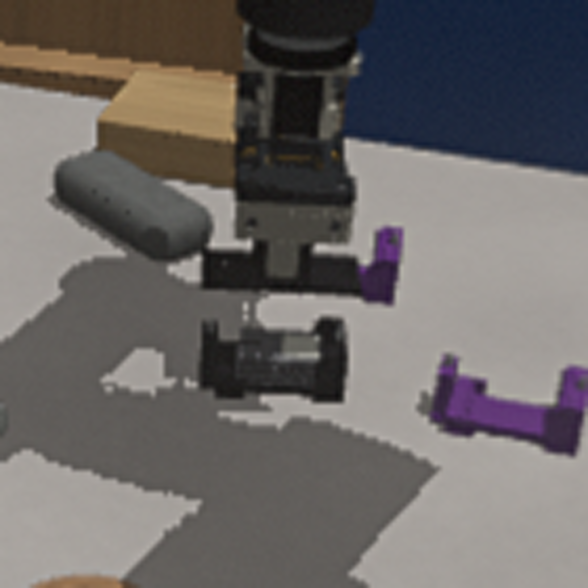

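The wrist view shows the lid's lip-end hole at (281,163). The side view shows the lid level above the filled box.

```bash
python3 - <<'E'
from h import *
d=np.load('wrist14.npz');f=d['frame'];g=f.astype(float).sum(2);W=d['W']
print(g[155:173,270:294].astype(int))
tcp=np.array([.43764031,-.30415065,.16540995]);a=np.radians(-164.441)
q=W[...,:2]-tcp[:2];lx=q@[np.cos(a),np.sin(a)];ly=q@[np.sin(a),-np.cos(a)];z=W[...,2]-tcp[2]
m=(z>-.073)&(z<-.064)&(lx>.02)&(lx<.07)&(np.abs(ly)<.04)
print(np.median(z[m]),'end',np.percentile(lx[m],99.5),'ly',np.percentile(ly[m],[.5,99.5]))
for b in (.025,.035,.045,.055):
    k=m&(lx>b)&(lx<b+.006); print(b,np.percentile(ly[k],[1,99]).round(4),np.median(z[k]).round(4))
# hole by darkness
s=np.clip(110-g[155:173,270:294],0,None);yy,xx=np.mgrid[155:173,270:294]
c=((s*xx).sum()/s.sum(),(s*yy).sum()/s.sum())
p=cv2.undistortPoints(np.array([[c]],float),d['mtx'],d['D'])[0,0]
r=d['wfc'][:3,:3]@np.array([p[0],-p[1],-1]);o=d['wfc'][:3,3];p=o+r*(tcp[2]-.0685-o[2])/r[2]
e=p[:2]-tcp[:2];print(c,'hole tool',e@[np.cos(a),np.sin(a)],e@[np.sin(a),-np.cos(a)])
save('hole14',cv2.resize(f[130:240,220:345],None,fx=5,fy=5,interpolation=cv2.INTER_CUBIC))
E
```

```text
[[188 190 180 180 172 164 147 129 114 138 185 205 175 126 130 110 161 171
  185 187 174 202 186 193]
 [178 188 190 169 148 147 117 122 155 227 284 293 240 191 135  94  81 142
  149 189 187 179 185 180]
 [176 175 169 150 121 120  94 112 149 218 260 255 243 187 124  77  86  93
  120 164 190 186 177 176]
 [180 169 151 134 111  96  95 104 129 157 184 181 170 152 112 106 106 102
   88 129 142 192 177 199]
 [182 155 133 131  87  95  94  82  90 102 115 121 106  95 110  95 117  89
   63 109 140 178 169 180]
 [177 153 114  85  92  88  94  81  99  87  83  94  79  92  69  89  54  81
   83  72 103 155 171 187]
 [163 134 100  91  99  86  88  84  74  93  73  78  65  80  74  83  84  69
   75  66  93 109 175 173]
 [178 124 116  94  90 119 106 100  98  95  82  85 106  92  91 101 105  94
   91  91  92 130 159 177]
 [167 119 102 106 108  82 102 113  93 109 128 108 117 107  97 101  83 115
  106  94  92 120 155 170]
 [150 135 104  94 110 103 127 111 121  87 100  99  87 104  76 101  99 105
  112  85  77 104 157 163]
 [144 123  87 105  94  93 111 116  98 118 116 108 101  90 106  92 114  93
  103 109  93 12
[... 337 characters left out ...]
67  83 119 114  93  98 110 136  98 111 129  75  50
   66  96 103 147 176 166]
 [164 159 133 131  89  61  88  95 109  89 109  95 106 101  94  58  70  73
   71  87 132 159 172 175]
 [170 171 168 139 113  91 102  94  96  76 103  81  79  54  90  82  89  78
  118 128 160 163 164 167]
 [161 170 169 154 137 112  82  86  80  50  54  61  61  68  90  83  99  93
  119 132 162 143 168 169]]
-0.06795232296466569 end 0.05834305726158393 ly [-0.02559231  0.02593546]
0.025 [-0.0253  0.0257] -0.0679
0.035 [-0.0253  0.0257] -0.0679
0.045 [-0.0253  0.0257] -0.068
0.055 [-0.0252  0.0255] -0.0681
(np.float64(282.12016574585635), np.float64(165.17265193370164)) hole tool 0.047775564502529365 0.0009629778896293049
```

View pics/hole14.png

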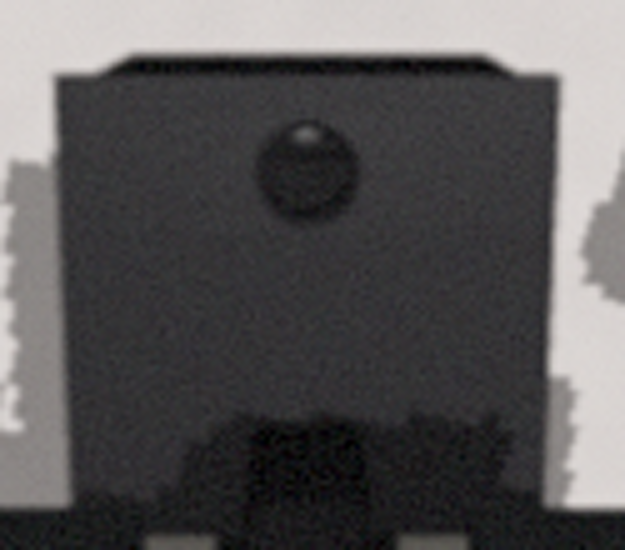

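```bash
python3 - <<'E'
from h import *
o=get_obs();print(o['clock'],o['tool_pos'],o['orientation'])
a=np.radians(o['orientation'][2]);d=np.array([.4368,-.3044])-o['tool_pos'][:2]
print(d@[np.cos(a),np.sin(a)],d@[np.sin(a),-np.cos(a)])
E
```

```text
27.4 [ 0.43733673 -0.30415979  0.16508678] [-1.79950874e+02  7.80105983e-02 -1.64452896e+02]
0.0005814744123015326 -8.75616766885963e-05
```

>>> play_rows --pt "5 0.0003 0 0.01 0" --pt "5 0.0003 0 0.02 0" --pt "5 0.0003 0 0.03 0" --pt "5 0.0003 0 0.035 0" --pt "5 0.0003 0 0.036 0" --pt "5 0.0003 0 0.036 0" --pt "5 0.0003 0 0.036 0" --pt "5 0.0003 0 0.036 0"

```text
clock: 28.2
tool_pos: [0.4368, -0.3043, 0.1285]
orientation: [-180.0, 0.0, -164.5]
force: [-0.3, -0.7, -2.0]
opening: 0.0117
```

```bash
python3 - <<'E'
from h import *
o=get_obs();print(o['clock'],o['tool_pos'],o['orientation'],o['force'])
s=snap('wrist');store('wrist15',s);f=s['frame']
save('hole15',cv2.resize(f[130:240,220:345],None,fx=5,fy=5,interpolation=cv2.INTER_CUBIC))
E
```

```text
28.2 [ 0.43682124 -0.30433703  0.12852355] [-1.79977224e+02  3.37591440e-02 -1.64466971e+02] [-0.25771143 -0.7262742  -2.03438136]
```

View pics/hole15.png

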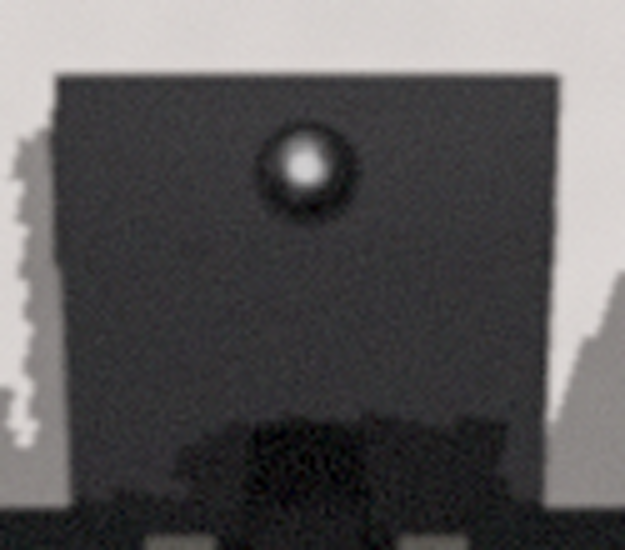

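The pin tip, at crop (305,165), is centred in the hole at (307,172). I'll lower the lid to home.

>>> play_rows --pt "5 0 0 0.003 0" --pt "5 0 0 0.006 0" --pt "5 0 0 0.009 0" --pt "5 0 0 0.0115 0" --pt "5 0 0 0.013 0" --pt "5 0 0 0.014 0" --pt "5 0 0 0.014 0"

```text
clock: 28.95
tool_pos: [0.4364, -0.3042, 0.1152]
orientation: [-180.0, -0.0, -164.4]
force: [-4.0, 3.7, 12.4]
opening: 0.0117
```

```bash
python3 - <<'E'
from h import *
o=get_obs();print(o['clock'],o['tool_pos'],o['orientation'],o['force'])
s=snap('wrist');store('wrist16',s);f=s['frame']
W=cloud(s);m=(np.hypot(W[...,0]-.395,W[...,1]+.315)<.02)&(W[...,2]>.02)&(W[...,2]<.07);print(np.nanpercentile(W[m][:,2],[5,50,95]))
save('hole16',cv2.resize(f[130:240,220:345],None,fx=5,fy=5,interpolation=cv2.INTER_CUBIC))
E
```

```text
28.95 [ 0.43637913 -0.30416331  0.11523959] [-1.79994085e+02 -1.77813480e-02 -1.64443284e+02] [-3.96373328  3.71177096 12.3898901 ]
[0.04601208 0.04738372 0.04859943]
```

View pics/hole16.png

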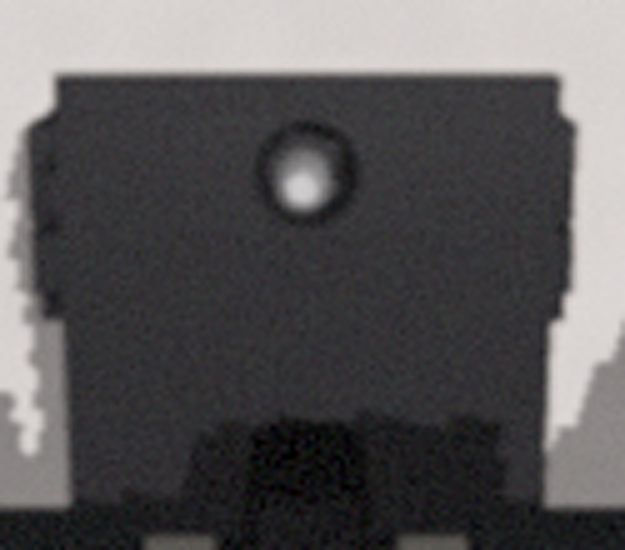

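The plate top reads 47.4 mm, against 47 for home plus the usual 0.4 bias, with the pin through the hole. I'll release and retreat.

>>> play_rows --pt "40 0 0 -0.001 0" --pt "40 0 0 -0.001 0" --pt "40 0 0 -0.001 0" --pt "40 0 0 -0.03 0" --pt "40 0 0 -0.07 0" --pt "40 -0.03 0 -0.1 0" --pt "40 -0.07 0 -0.11 0" --pt "40 -0.09 0 -0.11 0" --pt "40 -0.09 0 -0.11 0" --pt "40 -0.09 0 -0.11 0"

```text
clock: 30.0
tool_pos: [0.523, -0.2799, 0.2233]
orientation: [180.0, -0.1, -164.4]
force: [-0.9, 0.8, -0.8]
opening: 0.0352
```

```bash
python3 - <<'E'
from h import *
o=get_obs();print(o['clock'],o['tool_pos'],o['orientation'],o['force'])
s=snap('wrist');save('wrist17',s['frame']);W=cloud(s)
q=W[...,:2]-[.4367,-.3041];lx=q@[.964,.2656];ly=q@[-.2656,.964]
m=(np.abs(ly)>.01)&(np.abs(ly)<.024)
for b in np.arange(-.06,.06,.01):
    k=m&(lx>=b)&(lx<b+.01)&(W[...,2]<.08)
    if k.sum():print(round(b*1000),k.sum(),np.round(np.nanpercentile(W[k][:,2],[5,50,95])*1000,1))
s=snap('side');save('side17',s['frame'])
E
```

```text
30.0 [ 0.52304409 -0.27987849  0.22334801] [ 1.79953529e+02 -7.05010783e-02 -1.64446178e+02] [-0.92739954  0.76132235 -0.78951318]
-60 466 [46.2 47.5 48.7]
-50 497 [46.3 47.5 48.7]
-40 486 [45.9 47.4 48.7]
-30 476 [46.4 47.6 48.7]
-20 446 [46.3 47.6 48.7]
-10 442 [46.4 47.6 48.8]
0 419 [46.5 47.5 48.6]
10 416 [46.2 47.5 48.6]
20 395 [46.4 47.4 48.5]
30 396 [46.2 47.4 48.5]
40 399 [46.4 47.5 48.7]
50 264 [46.2 47.4 48.5]
```

View pics/wrist17.png

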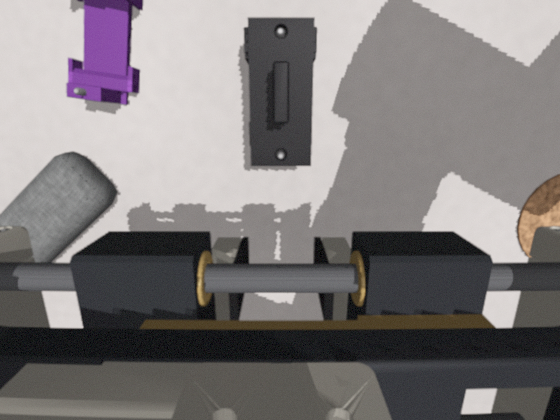

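View pics/side17.png

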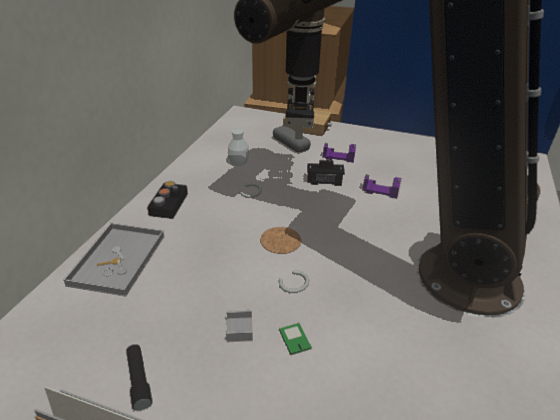

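The lid lies flat at 47.5 mm along its whole length. Both pins show through the holes at (281,31) and (281,155), and the bystanders look unmoved. I'm handing in.

```bash
python3 -c "
from plant import close_job
print(close_job())"
```

```text
the job is handed in; nothing more can be done
None
```

The tags are in the black box with the lid fully home, and I handed the job in at about 30 s.

- **To the pad:** I lifted the whole stack by its short ends, after one re-centred grip in the cradle. I set it down on the cork pad still square, measuring 66.4 x 46.2 mm and 24 mm high.
- **Into the box:** I took the stack again by its long sides. Because the moves cannot tilt the tool, I pressed one end on the cradle wall to tilt it to about 0.28 rad in the grip. It then went under the lip and down.
- **Lid:** I fitted it over the two pins in one go.

**What did not go cleanly:** when I let go in the box, the tags had slipped about 3 mm against each other. The lowest tag's end was caught on the sill slope, leaving a tilt of about 0.07 rad. I nudged the tag ends toward the lip wall with part-open fingers, and the stack dropped flat.

**Last checks:**
- The top tag measured a level 32.5 mm along its length, against 32 mm expected. The camera reads about 0.4 mm high throughout.
- The lid plate's top measured 47.4–47.6 mm along its length, against 47 mm for home, with both pins showing through the holes.
- The gripper was clear of everything, and the bystanders and the green and purple look-alikes looked unmoved. I judged those by eye and did not measure them.

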